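# Clamp a steel canister in a quick-release holder

## Task

Stand the capped steel canister up on the bench, cap upwards, and let go of it; then pick it up again, set it upright on the base of the quick-release clamp, between the jaws and midway along them, and let go. With the lever still open, turn the four-armed nut clockwise until the lever will meet firm resistance about a third of the way through its throw (the canister then has about 5 mm of play between the jaws), and then fold the cam lever fully shut so that the canister is held firmly. Leave the other things on the bench where they are.

Things in the scene. Friction and masses are not known exactly. Their poses are not given: they have to be found in the camera images.
- canister_mid (a point): Plain steel canister to clamp: square body 38 x 38 x 90 mm, round black cap (30 mm across, 14 mm high) on a 4 mm neck; 108 mm overall, about 0.2 kg. Point: its centre, 54 mm from the flat base. z runs from base to cap; x and y are square to its flat sides. Starts lying on a flat side, cap roughly away from the robot.
- pocket (a point): Where the centre of the canister's base must stand: centre of the clamp's pocket, on its base plate, 10 mm above the bench. y: the line along which the jaws close; x: along the jaw faces, away from the robot. Pocket 46 to 52 mm wide at start, from the lever-side pad 23 to 25 mm to +y to the nut-side jaw 23 to 27 mm to -y.
- pad_face (a point): Centre of the black rubber face of the lever-side jaw's sprung pad (44 mm long, 42 mm high), 35 mm above the bench; axes as pocket. The lever moves it to -y by about 10 mm x the sine of its angle, until it meets the canister and presses it against the other jaw; the spring behind it gives 15 N per mm.
- nut (a joint): Angle of the four-armed nut, rad, 0 to 6, growing as tightened: clockwise seen from the nut's end (-y), its top moving to +x. Starts 0.3 to 1.6; stays where left; takes 0.28 N m. At 0 one arm points straight up, the others 90 degrees apart. With the lever open the jaws would just touch the canister on both sides at about 4.7; 3.1 is a good setting.
- nut_hub (a point): Centre of the four-armed nut, on the skewer's axis (along the clamp's y), 52 mm above the bench at the clamp's -y end; does not shift. Arms: bars 10 mm thick with 13 mm ball ends, reaching 48 mm from the axis, in the plane through this point. A closed fingertip swept over the hub towards +x turns it by its upper arms.
- lever (a joint): Angle of the cam lever, rad: 0 open, sticking out of the clamp's +y end in line with the skewer; 1.6 shut, folded alongside the jaw, pointing to the clamp's +x. Starts 0 to 0.25. Turns level about a vertical pin; stays where left (0.15 N m of friction); needs about 0.4 N m when the nut is set right; goes dead-centre when shut.
- lever_pivot (a point): The lever's pin, 52 mm above the bench, at the lever's mid height. It lies 45 mm to -x and 65 mm to +y of pocket, in the clamp's axes. Its y axis turns with the lever and points along it to the tip.
- lever_tip (a point): End of the steel cam lever, 84 mm from the pin, 52 mm above the bench. The lever is 9 to 12 mm thick and 13 to 16 mm high.
- block_mid (a point): Bystander: plain steel bar 105 x 30 x 24 mm without a cap, lying beside the canister (either side); this is its centre. Leave alone.
- bowl_c (a point): Bystander: steel bowl 110 mm across, 42 mm high. Point 10 mm above its underside.
- beaker_c (a point): Bystander: white beaker 60 mm across, 85 mm high. Point 10 mm above its underside.
- spray_c (a point): Bystander: white bottle 60 mm across, 170 mm high. Point 10 mm above its underside.
- brush_c (a point): Bystander: white cleaning brush 170 mm long, lying. Point over its origin.
- forceps_c (a point): Bystander: steel forceps about 145 mm long, lying. Point over their middle.
- clamp: The quick-release clamp, fixed to the bench, same axes as pocket; origin on the bench, 3 mm to +y of pocket. Base plate 10 mm thick; jaws 50 mm long in x, tops 58 mm above the bench. Skewer rod, 8 mm thick, along y, 45 mm to -x of pocket, 52 mm above the bench, through jaw lugs 66 mm high that begin 25 mm to -x.
- jaw_face (a point): Centre of the nut-side jaw's inner face (aluminium), 35 mm above the bench; axes as pocket. It moves to +y by 3.2 mm per radian of the nut, and not with the lever.
Mind the look-alikes: they are no part of the job. Leave any blue look-alike of the part that bears canister_mid alone.

How it is judged:
By the outcome, as a careful person would: the job done as asked, in the order asked, and still so for the second after the job is handed in, with the robot touching nothing.
It also fails if it takes over 72 s, if anything falls off the work surface, if the arm or the gripper's body presses on something with over 40 N, if the wrist force passes 120 N, or if a joint passes its speed limit or range.

## Robot

A 7-joint arm with a two-finger parallel gripper is mounted at the origin on the work surface. World frame = base frame: x ahead of the robot, y to its left, z up, the work surface at z = 0. Lengths are in mm, angles in rad, forces in N, time in s.
With the tool pointing down it reaches from about 425 to 875 mm from the base axis. Payload 8.4 kg.
Tool frame: the origin (TCP) lies midway between the tips of the shut fingers; the grasp point (between the pads) lies 19 mm behind it; z points along the fingers, y is the direction in which the jaws open and shut (so a half turn about z gives the same grasp; the last joint's range is limited). The gripper opens to 85 mm and grips with 20 to 120 N. Pads are 22 mm wide; open, the fingers measure 114 mm over their backs; the gripper's body (76 mm by 85 mm) begins 54 mm behind the grasp point. The pads swing forward as they close: fully open they stand 13 mm farther back than shut.
Start: joints at [-1.38, 0.333, 0.04, 1.465, -0.013, 1.343, -0.059], TCP at [185.746, 622.866, 231.308] pointing down, gripper open.
Joint ranges: [-2.58, 2.58], [-0.38, 2.09], [-1.3, 1.39], [0.25, 2.4], [-1.5, 4.64], [0.08, 2.09], [-2.65, 2.65]. Speed limits (rad/s): [2.22, 2.22, 2.79, 2.79, 3.14, 3.14, 3.14].

## Interface

Orientations are given as a unit quaternion [w, x, y, z].
In Python, from plant import manip gives the robot as it stands.
- The arm moves only by the tool jog_arm, never from a script. Its argument "commands" is a list of rows, each an object of numbers: "dx", "dy", "dz": the shift along the tool's x, y, z in mm; "wx", "wy", "wz": the turn, a rotation vector about the tool's x, y, z in degrees. In form: [{"dx": .., "dy": .., "dz": .., "wx": .., "wy": .., "wz": ..}, ...]. A call has exactly 8 rows; each row shifts and turns the commanded pose from where the row before left it, along the tool's axes as they then stand; what a row does not reach is not made up. A row lasts 1/10 s, in which the tool goes at most 50 mm and 8.59 degrees, less where a joint would pass 70% of its speed; a pose out of reach is approached as far as the arm can. A call with a gripper value outside its range is refused whole. "grip" is the closure in counts, from 0 (fully open) to 255 (shut), set as the call begins (left out, the last holds). The fingers move at their own pace and stop on an object; the grip force is fixed at half the most. Time passes only in rows, so rows that do not move let the fingers close, or fill a call up. It gives the time, the measured TCP pose, the force and the opening at its end, in the units of the state.
- manip.read_state(): the state, without advancing time (a new reading comes with each control period).
- manip.camera(name): name is "scene" or "top"; returns a dict with "img" (400x640x3 uint8, red, green, blue), "K" (3x3 intrinsics, pixels), "xyz" and "rotation" of the camera in the world. Camera axes: x right, y down, z forward; pixel columns grow to the right and rows downward; lengths in mm; the calibration is good to about 2 mm. A picture is of the moment at which its call begins. There is no depth.
- manip.close_job(): hands the job in, once; it reports no verdict.
The state is a dict: "t": time; "joint_positions": joint angles; "qd": joint speeds; "joint_efforts": joint torques, N m; "tcp_pos": TCP position; "tool_rot": TCP orientation; "wrist_force": force on the tool from outside, world axes, zero at the start; "torque": the same for the moment, N m; "opening": opening from 0.0 (shut) to 1.0 (fully open).
Only numpy, scipy, OpenCV 4.12 (cv2) and the standard library are available. Lean on these libraries where they do the work, as an engineer would, in place of code of your own. Each camera call takes 0.05 s, during which the arm holds its last target.

## Working session

There is one attempt and no reset: what is moved stays moved. The work goes in short steps, Python scripts to look and compute and a tool call to move; the robot and the scene stay as the last step left them, time stands still between calls to the robot, and variables do not carry over. Pictures are saved under pics/ and viewed, and the job is handed in when it is done.

Besides the shell and the picture viewer there is one more tool, called after "Request:" by a JSON object that holds its "name" and its "arguments". jog_arm: Moves the arm, as the interface text tells. Its arguments: {"type":"object","properties":{"commands":{"type":"array"},"grip":{"type":"number"}},"required":["commands"]}

```bash
ls; mkdir -p pics; python3 - <<'E'
from plant import manip
import cv2
s=manip.read_state();print({k:s[k] for k in ('t','tcp_pos','tool_rot','opening','wrist_force')})
for n in('scene','top'):
    c=manip.camera(n);cv2.imwrite(f'pics/{n}0.png',c['img'][:,:,::-1]);print(n,c['K'],c['xyz'],c['rotation'])
E
```

```text
pics
{'t': 0.0, 'tcp_pos': array([185.63591316, 622.45872964, 230.42723767]), 'tool_rot': array([-7.92429493e-05,  1.44426307e-01,  9.89515232e-01, -8.00774564e-04]), 'opening': 0.9978615020135451, 'wrist_force': array([ 0.73544983, -0.09972268,  0.62288788])}
scene [[505.60181866   0.         326.62720317]
 [  0.         505.60181866 201.26534914]
 [  0.           0.           1.        ]] [1179.99173043  158.82006036 1087.25014746] [-0.16721231  0.56198347  0.77593772 -0.2326699 ]
top [[428.41939677   0.         315.5287689 ]
 [  0.         428.41939677 198.43290381]
 [  0.           0.           1.        ]] [ 378.59249808  -54.86570426 1358.79746357] [ 0.03809767 -0.70257734  0.70923762 -0.04376818]
```

View pics/scene0.png

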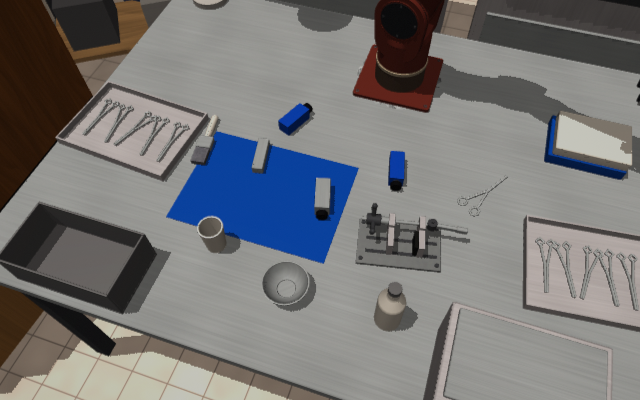

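View pics/top0.png

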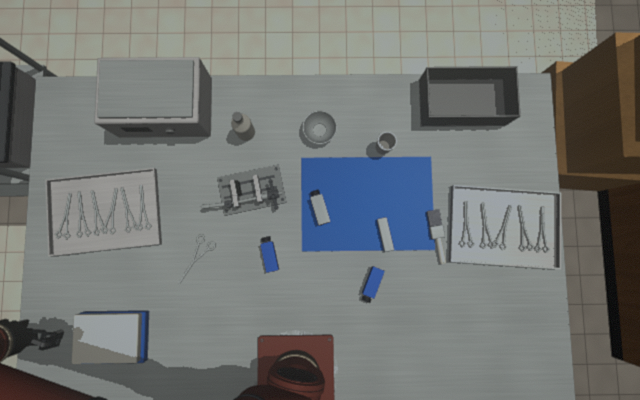

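Canister candidates (top view): the grey one with a black cap at (319,207), the plain bar at (386,234), and blue look-alikes at (268,254) and (373,283). I choose (319,207), which is steel, has a black cap and points away from the robot. Next I check it in close crops.

```bash
cat > h.py <<'E'
import numpy as np, cv2
from scipy.spatial.transform import Rotation as R
from plant import manip
def Rq(q): return R.from_quat([q[1],q[2],q[3],q[0]])
def ray(c,uv,z):
    d=Rq(c['rotation']).as_matrix()@np.linalg.inv(c['K'])@np.array([uv[0],uv[1],1.])
    o=np.array(c['xyz']); return o+d*(z-o[2])/d[2]
def proj(c,p):
    q=c['K']@(Rq(c['rotation']).as_matrix().T@(np.array(p,float)-c['xyz'])); return q[:2]/q[2]
def tri(c1,u1,c2,u2):
    A=[];b=[]
    M=np.zeros((3,3));v=np.zeros(3)
    for c,u in((c1,u1),(c2,u2)):
        d=Rq(c['rotation']).as_matrix()@np.linalg.inv(c['K'])@np.array([u[0],u[1],1.]);d/=np.linalg.norm(d)
        P=np.eye(3)-np.outer(d,d);M+=P;v+=P@np.array(c['xyz'])
    return np.linalg.solve(M,v)
def crop(c,x0,y0,w,h,s,name):
    im=c['img'][y0:y0+h,x0:x0+w,::-1]
    cv2.imwrite('pics/'+name,cv2.resize(im,None,fx=s,fy=s,interpolation=cv2.INTER_CUBIC))
def st():
    s=manip.read_state();return s
E
python3 - <<'E'
from h import *
a=manip.camera('top');b=manip.camera('scene')
crop(a,195,155,150,110,5,'t1.png')
crop(b,300,165,180,115,4,'s1.png')
E
```

```text
(no output)
```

View pics/t1.png

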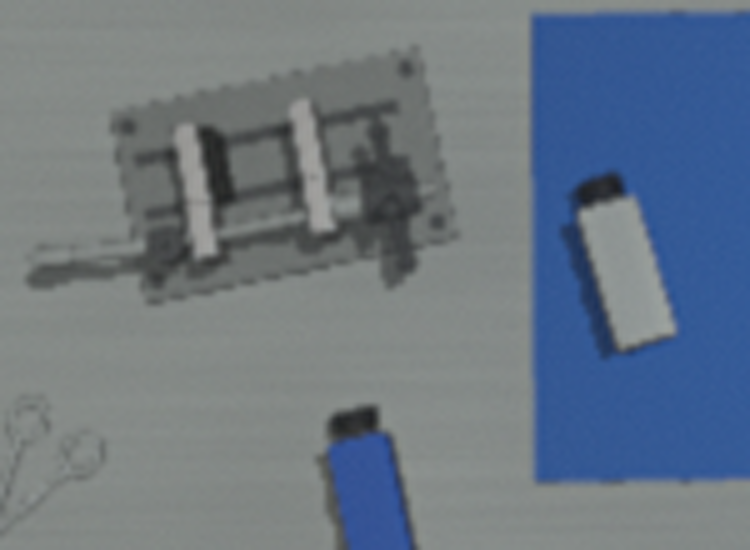

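View pics/s1.png

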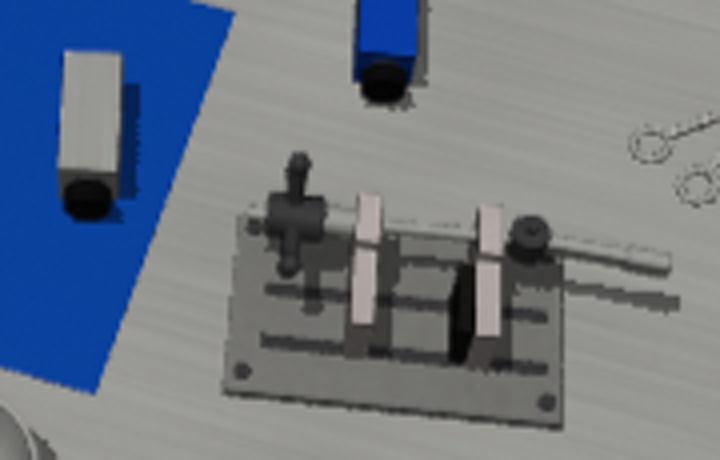

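The top crop shows the steel canister with its top face at crop corners (578,210), (632,195), (677,332) and (622,352), and the black cap at its far end. The clamp lies at the left with its lever toward +y (left). The nut is at crop (388,197) and the lever pin at (165,245).

```bash
python3 - <<'E'
from h import *
np.set_printoptions(precision=1,suppress=True)
a=manip.camera('top');b=manip.camera('scene')
T=lambda u,v:(195+(u+.5)/5-.5,155+(v+.5)/5-.5)
S=lambda u,v:(300+(u+.5)/4-.5,165+(v+.5)/4-.5)
def ang(p,q): d=q-p; return np.degrees(np.arctan2(d[1],d[0]))
print('canister top-face')
P=[ray(a,T(*u),38) for u in((578,210),(632,195),(677,332),(622,352))]
for p in P:print(p)
print('centre',np.mean(P,0),ang((P[2]+P[3])/2,(P[0]+P[1])/2), np.linalg.norm(P[0]-P[1]),np.linalg.norm(P[0]-P[3]))
P=[ray(b,S(*u),38) for u in((65,52),(121,52),(117,172),(58,168))]
print('scene',np.mean(P,0),ang((P[0]+P[1])/2,(P[2]+P[3])/2))
hsv=cv2.cvtColor(a['img'],cv2.COLOR_RGB2HSV)
m=((hsv[:,:,1]<60)&(hsv[:,:,2]>110)).astype(np.uint8);m2=np.zeros_like(m);m2[190:230,306:336]=m[190:230,306:336]
n,l,s_,c_=cv2.connectedComponentsWithStats(m2);i=1+s_[1:,4].argmax();pts=np.argwhere(l==i)[:,::-1].astype(np.float32)
r=cv2.minAreaRect(pts);print(s_[i],r); bx=[ray(a,u,38) for u in cv2.boxPoints(r)];print(np.mean(bx,0));[print(x) for x in bx]
print('plate top')
P=[ray(a,T(*u),10) for u in((112,112),(418,47),(457,235),(150,303))]
for p in P:print(p)
print('c',np.mean(P,0),ang(P[1],P[0]),ang(P[2],P[3]),ang(P[3],P[0]),ang(P[2],P[1]))
P=[ray(b,S(*u),10) for u in((562,428),(222,393),(240,212))]
print('plate scene')
for p in P:print(p)
print(ang(P[1],P[0]),ang(P[2],P[1]))
print('pivot',ray(a,T(165,245),60),ray(b,S(530,232),60))
print('hub',ray(a,T(388,197),60),ray(b,S(296,215),60))
print('tip',ray(a,T(28,258),58),ray(b,S(670,262),58))
print('jaw nut inner',ray(a,T(290,103),58),ray(b,S(380,198),66),ray(b,S(374,322),58))
print('jaw pad',ray(a,T(213,128),56),ray(a,T(233,197),56))
E
```

```text
canister top-face
[538.1 -49.7  38. ]
[547.2 -83.4  38. ]
[ 461.7 -110.2   38. ]
[449.7 -76.1  38. ]
centre [499.2 -79.9  38. ] 17.00688450094355 34.85117693220251 92.2484326773405
scene [503.2 -77.7  38. ] 16.268724156018006
[311 194  19  31 339] ((319.9432678222656, 208.94053649902344), (28.526330947875977, 11.836956977844238), 72.89727020263672)
[499.5 -79.5  38. ]
[536.7 -49.4  38. ]
[547.3 -84.7  38. ]
[ 462.3 -109.6   38. ]
[451.8 -74.5  38. ]
plate top
[607.  246.4  10. ]
[647.4  51.8  10. ]
[526.2  27.1  10. ]
[484.9 220.5  10. ]
c [566.4 136.4  10. ] 101.7305768972802 102.06701763612288 11.991677092836511 11.521091605851613
plate scene
[612.7 248.9  10. ]
[652.8  53.9  10. ]
[529.3  29.2  10. ]
101.61982997964309 11.322469235675626
pivot [516.3 201.7  60. ] [519.4 201.9  60. ]
hub [544.5  66.1  60. ] [551.1  67.4  60. ]
tip [509.3 285.3  58. ] [512.8 284.2  58. ]
jaw nut inner [603.5 126.6  58. ] [527.8 112.3  66. ] [605.6 129.   58. ]
jaw pad [588.7 174.   56. ] [545.8 161.3  56. ]
```

```bash
cat >> h.py <<'E'
np.set_printoptions(precision=2,suppress=True)
def down(yaw): # tool z down, tool x at yaw deg
    c,s=np.cos(np.radians(yaw)),np.sin(np.radians(yaw))
    return R.from_matrix(np.array([[c,s,0],[s,-c,0],[0,0,-1.]]))
def solve(p0,R0,p1,R1,n):
    rel=R0.inv()*R1; r=R.from_rotvec(rel.as_rotvec()/n)
    p=R0.inv().apply(np.array(p1)-p0); M=sum((R.from_rotvec(r.as_rotvec()*k).as_matrix() for k in range(n)),np.zeros((3,3)))
    d=np.linalg.solve(M,p); print(n,'rows  d',d,' w',np.degrees(r.as_rotvec()))
def legs(wps,cur=None):
    s=manip.read_state(); p,Q=(np.array(s['tcp_pos']),Rq(s['tool_rot'])) if cur is None else cur
    for (p1,R1,n) in wps: solve(p,Q,p1,R1,n); p,Q=np.array(p1,float),R1
def show():
    s=manip.read_state(); M=Rq(s['tool_rot']).as_matrix()
    print('t',s['t'],'p',np.array(s['tcp_pos']),'open',round(s['opening'],3),'F',np.array(s['wrist_force']),'q',np.array(s['joint_positions']))
    print('x',M[:,0],'yaw',np.degrees(np.arctan2(M[1,0],M[0,0])),'z',M[:,2])
E
python3 - <<'E'
from h import *
show()
legs([((480,330,230),down(114.5),8),((545,110,230),down(65.5),8),((520,-73,160),down(16.7),8)])
E
```

```text
t 0.3 p [185.71 622.74 231.01] open 0.999 F [ 0.14 -0.24 -0.53] q [-1.38  0.33  0.04  1.47 -0.01  1.34 -0.06]
x [-0.96  0.29 -0.  ] yaw 163.3950993031863 z [-0. -0. -1.]
8 rows  d [-53.09  -6.38   0.13]  w [-0.    0.    6.11]
8 rows  d [-28.75   6.85   0.  ]  w [0.   0.   6.12]
8 rows  d [-18.73  14.67   8.75]  w [0.  0.  6.1]
```

Request:
{"name": "jog_arm", "arguments": {"commands": [{"dx": -48, "dy": -6, "wz": 6.1}, {"dx": -48, "dy": -6, "wz": 6.1}, {"dx": -48, "dy": -6, "wz": 6.1}, {"dx": -48, "dy": -6, "wz": 6.1}, {"dx": -48, "dy": -6, "wz": 6.1}, {"dx": -48, "dy": -6, "wz": 6.1}, {"dx": -48, "dy": -6, "wz": 6.1}, {"dx": -48, "dy": -6, "wz": 6.1}], "grip": 0}}

```text
validation failed for argument at $.co...
```

```bash
python3 - <<'E'
from h import *
show()
legs([((545,110,230),down(65.5),8),((520,-73,130),down(16.7),8)])
E
```

```text
t 0.3 p [185.71 622.74 231.01] open 0.999 F [ 0.14 -0.24 -0.53] q [-1.38  0.33  0.04  1.47 -0.01  1.34 -0.06]
x [-0.96  0.29 -0.  ] yaw 163.3950993031863 z [-0. -0. -1.]
8 rows  d [-88.22   6.87   0.13]  w [-0.    0.   12.24]
8 rows  d [-18.73  14.67  12.5 ]  w [0.  0.  6.1]
```

All six keys are needed.

Request:
{"name": "jog_arm", "arguments": {"commands": [{"dx": -48, "dy": -6, "dz": 0, "wx": 0, "wy": 0, "wz": 6.1}, {"dx": -48, "dy": -6, "dz": 0, "wx": 0, "wy": 0, "wz": 6.1}, {"dx": -48, "dy": -6, "dz": 0, "wx": 0, "wy": 0, "wz": 6.1}, {"dx": -48, "dy": -6, "dz": 0, "wx": 0, "wy": 0, "wz": 6.1}, {"dx": -48, "dy": -6, "dz": 0, "wx": 0, "wy": 0, "wz": 6.1}, {"dx": -48, "dy": -6, "dz": 0, "wx": 0, "wy": 0, "wz": 6.1}, {"dx": -48, "dy": -6, "dz": 0, "wx": 0, "wy": 0, "wz": 6.1}, {"dx": -48, "dy": -6, "dz": 0, "wx": 0, "wy": 0, "wz": 6.1}], "grip": 0}}

```text
t: 1.1
tcp_pos: [452.1, 355.1, 231.3]
tool_rot: [0.0, 0.542, 0.84, 0.0]
wrist_force: [0.5, -0.1, 0.4]
opening: 1.0
```

```bash
python3 - <<'E'
from h import *
show()
legs([((545,110,230),down(65.5),8),((520,-73,130),down(16.7),8)])
E
```

```text
t 1.1 p [452.1  355.05 231.29] open 1.0 F [ 0.52 -0.07  0.37] q [-1.04  0.18  0.34  1.67 -0.06  1.3  -0.26]
x [-0.41  0.91 -0.  ] yaw 114.31427421832362 z [ 0.  0. -1.]
8 rows  d [-32.14  10.32   0.16]  w [ 0.  -0.   6.1]
8 rows  d [-18.73  14.67  12.5 ]  w [0.  0.  6.1]
```

Request:
{"name": "jog_arm", "arguments": {"commands": [{"dx": -32, "dy": 10, "dz": 0, "wx": 0, "wy": 0, "wz": 6.1}, {"dx": -32, "dy": 10, "dz": 0, "wx": 0, "wy": 0, "wz": 6.1}, {"dx": -32, "dy": 10, "dz": 0, "wx": 0, "wy": 0, "wz": 6.1}, {"dx": -32, "dy": 10, "dz": 0, "wx": 0, "wy": 0, "wz": 6.1}, {"dx": -32, "dy": 10, "dz": 0, "wx": 0, "wy": 0, "wz": 6.1}, {"dx": -32, "dy": 10, "dz": 0, "wx": 0, "wy": 0, "wz": 6.1}, {"dx": -32, "dy": 10, "dz": 0, "wx": 0, "wy": 0, "wz": 6.1}, {"dx": -32, "dy": 10, "dz": 0, "wx": 0, "wy": 0, "wz": 6.1}]}}

```text
t: 1.9
tcp_pos: [542.7, 111.8, 231.3]
tool_rot: [0.0, 0.841, 0.541, 0.0]
wrist_force: [0.3, 0.9, 0.6]
opening: 0.999
```

Request:
{"name": "jog_arm", "arguments": {"commands": [{"dx": -18.7, "dy": 14.7, "dz": 12, "wx": 0, "wy": 0, "wz": 6.1}, {"dx": -18.7, "dy": 14.7, "dz": 12, "wx": 0, "wy": 0, "wz": 6.1}, {"dx": -18.7, "dy": 14.7, "dz": 12, "wx": 0, "wy": 0, "wz": 6.1}, {"dx": -18.7, "dy": 14.7, "dz": 12, "wx": 0, "wy": 0, "wz": 6.1}, {"dx": -18.7, "dy": 14.7, "dz": 12, "wx": 0, "wy": 0, "wz": 6.1}, {"dx": -18.7, "dy": 14.7, "dz": 12, "wx": 0, "wy": 0, "wz": 6.1}, {"dx": -18.7, "dy": 14.7, "dz": 12, "wx": 0, "wy": 0, "wz": 6.1}, {"dx": -18.7, "dy": 14.7, "dz": 12, "wx": 0, "wy": 0, "wz": 6.1}]}}

```text
t: 2.7
tcp_pos: [518.5, -70.9, 135.0]
tool_rot: [0.0, 0.989, 0.146, 0.0]
wrist_force: [-0.1, -0.8, -0.7]
opening: 1.002
```

```bash
python3 - <<'E'
from h import *
show()
legs([((520,-73,4),down(16.7),8)])
a=manip.camera('top');b=manip.camera('scene')
cv2.imwrite('pics/ga.png',a['img'][100:300,200:480,::-1].repeat(2,0).repeat(2,1));cv2.imwrite('pics/gb.png',b['img'][60:280,220:500,::-1].repeat(2,0).repeat(2,1))
E
```

```text
t 2.7 p [518.54 -70.89 134.99] open 1.002 F [-0.14 -0.83 -0.66] q [-0.66  0.18  0.8   1.92 -0.15  1.09 -1.09]
x [0.96 0.29 0.  ] yaw 16.734256309958287 z [ 0. -0. -1.]
8 rows  d [ 0.1   0.3  16.37]  w [ 0. -0.  0.]
```

View pics/gb.png

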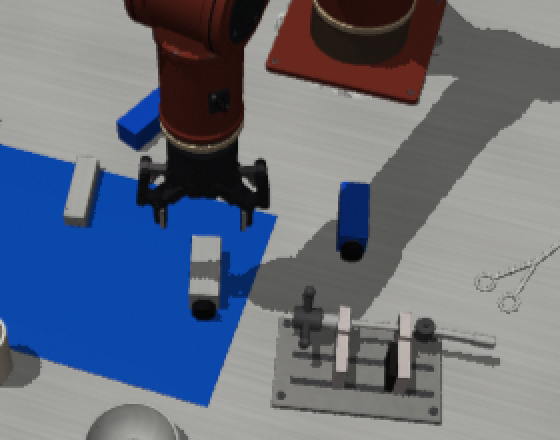

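View pics/ga.png

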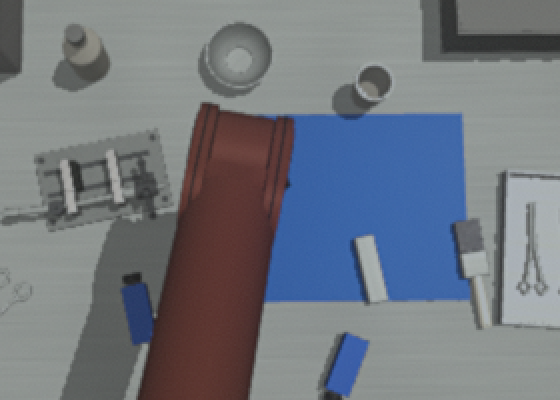

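```bash
python3 - <<'E'
from h import *
b=manip.camera('scene'); s=manip.read_state()
p=np.array(s['tcp_pos'])+[0,0,13];M=Rq(s['tool_rot']).as_matrix()
for k in(-47,47):
    print((proj(b,p+M[:,1]*k)-[220,60])*2)
crop(b,270,100,100,100,6,'tip.png')
E
```

```text
[245.52 222.65]
[164.31 221.22]
```

View pics/tip.png

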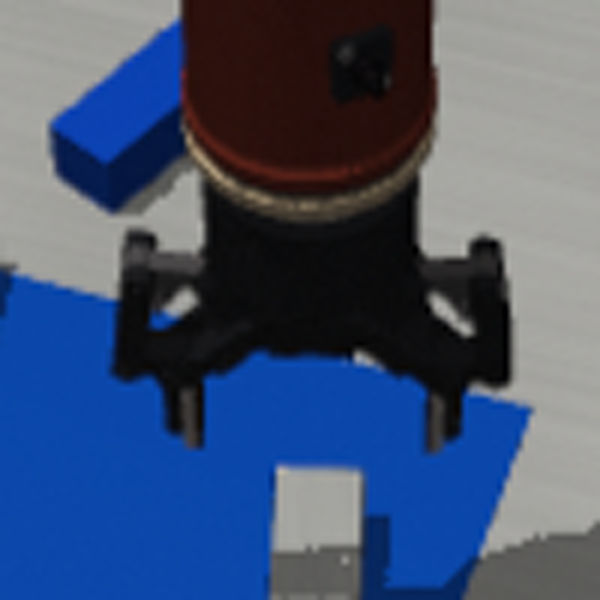

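The scene crop shows the open fingers straddling the canister symmetrically (tips at pixels ~(302,174) and (343,175)). I descend and then close.

Request:
{"name": "jog_arm", "arguments": {"commands": [{"dx": 0.5, "dy": 1, "dz": 22, "wx": 0, "wy": 0, "wz": 0}, {"dx": 0, "dy": 1, "dz": 22, "wx": 0, "wy": 0, "wz": 0}, {"dx": 0, "dy": 0, "dz": 22, "wx": 0, "wy": 0, "wz": 0}, {"dx": 0, "dy": 0, "dz": 22, "wx": 0, "wy": 0, "wz": 0}, {"dx": 0, "dy": 0, "dz": 20, "wx": 0, "wy": 0, "wz": 0}, {"dx": 0, "dy": 0, "dz": 15, "wx": 0, "wy": 0, "wz": 0}, {"dx": 0, "dy": 0, "dz": 7, "wx": 0, "wy": 0, "wz": 0}, {"dx": 0, "dy": 0, "dz": 1, "wx": 0, "wy": 0, "wz": 0}]}}

```text
t: 3.65
tcp_pos: [519.8, -71.3, 3.9]
tool_rot: [0.0, 0.989, 0.148, -0.0]
wrist_force: [-0.4, 0.2, -0.6]
opening: 0.999
```

Request:
{"name": "jog_arm", "arguments": {"commands": [{"dx": 0, "dy": 0, "dz": 0, "wx": 0, "wy": 0, "wz": 0}, {"dx": 0, "dy": 0, "dz": 0, "wx": 0, "wy": 0, "wz": 0}, {"dx": 0, "dy": 0, "dz": 0, "wx": 0, "wy": 0, "wz": 0}, {"dx": 0, "dy": 0, "dz": 0, "wx": 0, "wy": 0, "wz": 0}, {"dx": 0, "dy": 0, "dz": 0, "wx": 0, "wy": 0, "wz": 0}, {"dx": 0, "dy": 0, "dz": 0, "wx": 0, "wy": 0, "wz": 0}, {"dx": 0, "dy": 0, "dz": 0, "wx": 0, "wy": 0, "wz": 0}, {"dx": 0, "dy": 0, "dz": 0, "wx": 0, "wy": 0, "wz": 0}], "grip": 255}}

```text
t: 4.45
tcp_pos: [520.6, -71.7, 5.2]
tool_rot: [-0.0, 0.989, 0.148, 0.001]
wrist_force: [-0.3, 0.2, 7.0]
opening: 0.435
```

```bash
python3 - <<'E'
from h import *
show()
b=manip.camera('scene');crop(b,270,100,110,120,5,'g3.png')
E
```

```text
t 4.45 p [520.59 -71.67   5.2 ] open 0.435 F [-0.33  0.22  7.02] q [-0.55  0.4   0.71  2.02 -0.34  0.84 -0.92]
x [0.96 0.29 0.  ] yaw 16.99564071183257 z [ 0.  0. -1.]
```

View pics/g3.png

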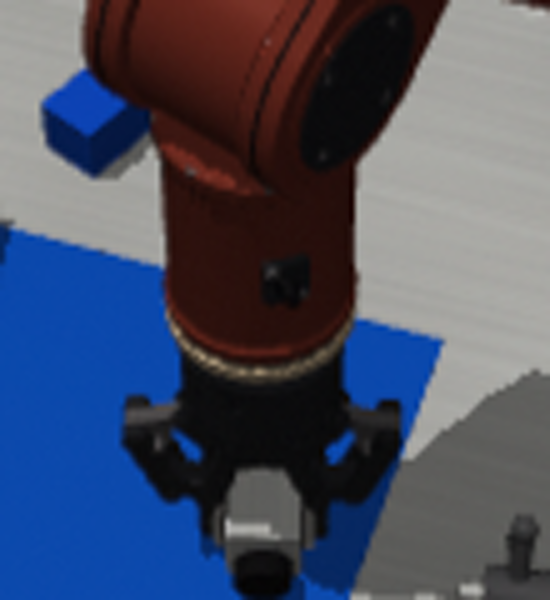

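Gripped (opening 0.435, about 37 mm). Next I lift it and yaw so that the cap points left.

Request:
{"name": "jog_arm", "arguments": {"commands": [{"dx": 0, "dy": 0, "dz": -25, "wx": 0, "wy": 0, "wz": 0}, {"dx": 0, "dy": 0, "dz": -30, "wx": 0, "wy": 0, "wz": -5}, {"dx": 0, "dy": 0, "dz": -30, "wx": 0, "wy": 0, "wz": -8.4}, {"dx": 0, "dy": 0, "dz": -30, "wx": 0, "wy": 0, "wz": -8.4}, {"dx": 0, "dy": 0, "dz": -30, "wx": 0, "wy": 0, "wz": -8.4}, {"dx": 0, "dy": 0, "dz": -25, "wx": 0, "wy": 0, "wz": -8.4}, {"dx": 0, "dy": 0, "dz": -20, "wx": 0, "wy": 0, "wz": -8.4}, {"dx": 0, "dy": 0, "dz": -10, "wx": 0, "wy": 3, "wz": -8.4}]}}

```text
t: 5.3
tcp_pos: [520.8, -70.1, 206.2]
tool_rot: [-0.013, 0.806, 0.592, 0.023]
wrist_force: [-0.5, 0.1, -2.4]
opening: 0.436
```

```bash
python3 - <<'E'
from h import *
show()
T=R.from_matrix(np.array([[0,-1,0],[0,0,1],[1,0,0.]]).T) if 0 else R.from_matrix(np.column_stack([[0,0,1],[-1,0,0],[0,1,0]]))
print(T.as_matrix())
legs([((530,-60,180),T,12)])
E
```

```text
t 5.3 p [520.77 -70.13 206.19] open 0.436 F [-0.54  0.11 -2.43] q [-0.56  0.08  0.68  1.84 -0.11  1.22 -0.14]
x [0.3  0.95 0.05] yaw 72.60851570955683 z [ 0.02  0.05 -1.  ]Traceback (most recent call last):
  File "<stdin>", line 3, in <module>
  File "scipy/spatial/transform/_rotation.pyx", line 1143, in scipy.spatial.transform._rotation.Rotation.from_matrix
ValueError: Non-positive determinant (left-handed or null coordinate frame) in rotation matrix 0: [[ 0. -1.  0.]
 [ 0.  0.  1.]
 [ 1.  0.  0.]].
```

```bash
cat >> h.py <<'E'
def side(yaw,tilt=90): # tool down with x at yaw, then tilted by tilt about tool y (z toward x)
    return down(yaw)*R.from_euler('y',tilt,degrees=True)
E
python3 - <<'E'
from h import *
legs([((530,-70,190),side(90,90),12)])
E
```

```text
12 rows  d [-0.88  0.87  1.17]  w [ 1.18  7.2  -1.08]
```

Request:
{"name": "jog_arm", "arguments": {"commands": [{"dx": 0, "dy": 0, "dz": 0, "wx": 0, "wy": 6, "wz": 0}, {"dx": 0, "dy": 0, "dz": 0, "wx": 0, "wy": 6, "wz": 0}, {"dx": 0, "dy": 0, "dz": 0, "wx": 0, "wy": 6, "wz": 0}, {"dx": 0, "dy": 0, "dz": 0, "wx": 0, "wy": 6, "wz": 0}, {"dx": 0, "dy": 0, "dz": 0, "wx": 0, "wy": 6, "wz": 0}, {"dx": 0, "dy": 0, "dz": 0, "wx": 0, "wy": 6, "wz": 0}, {"dx": 0, "dy": 0, "dz": 0, "wx": 0, "wy": 6, "wz": 0}, {"dx": 0, "dy": 0, "dz": 0, "wx": 0, "wy": 6, "wz": 0}]}}

```text
t: 6.1
tcp_pos: [520.0, -72.2, 204.8]
tool_rot: [-0.252, 0.729, 0.531, 0.35]
wrist_force: [-0.3, 1.2, -1.8]
opening: 0.436
```

```bash
python3 - <<'E'
from h import *
show()
legs([((530,-50,190),side(90,90),8)])
E
```

```text
t 6.1 p [519.98 -72.23 204.81] open 0.436 F [-0.31  1.17 -1.84] q [-0.06  0.35  0.77  1.92 -1.03  1.55  0.77]
x [0.19 0.6  0.78] yaw 72.42151139878582 z [ 0.24  0.74 -0.63]
8 rows  d [-0.61  0.8   3.51]  w [ 2.17  4.83 -0.72]
```

```bash
python3 - <<'E'
from h import *
legs([((530,-50,170),side(98,84),8)])
E
```

```text
8 rows  d [-2.76  1.1   4.53]  w [ 3.06  4.05 -1.22]
```

Request:
{"name": "jog_arm", "arguments": {"commands": [{"dx": -3, "dy": 1, "dz": 4.5, "wx": 3, "wy": 4, "wz": -1.2}, {"dx": -3, "dy": 1, "dz": 4.5, "wx": 3, "wy": 4, "wz": -1.2}, {"dx": -3, "dy": 1, "dz": 4.5, "wx": 3, "wy": 4, "wz": -1.2}, {"dx": -3, "dy": 1, "dz": 4.5, "wx": 3, "wy": 4, "wz": -1.2}, {"dx": -3, "dy": 1, "dz": 4.5, "wx": 3, "wy": 4, "wz": -1.2}, {"dx": -3, "dy": 1, "dz": 4.5, "wx": 3, "wy": 4, "wz": -1.2}, {"dx": -3, "dy": 1, "dz": 4.5, "wx": 3, "wy": 4, "wz": -1.2}, {"dx": -3, "dy": 1, "dz": 4.5, "wx": 3, "wy": 4, "wz": -1.2}]}}

```text
t: 6.9
tcp_pos: [528.8, -50.3, 166.6]
tool_rot: [-0.503, 0.492, 0.56, 0.437]
wrist_force: [0.3, 0.8, -3.7]
opening: 0.437
```

```bash
python3 - <<'E'
from h import *
show()
legs([((530,-50,100),side(98,88),8)])
a=manip.camera('top');b=manip.camera('scene')
cv2.imwrite('pics/ha.png',a['img'][100:350,200:500,::-1].repeat(2,0).repeat(2,1));cv2.imwrite('pics/hb.png',b['img'][0:280,150:500,::-1].repeat(2,0).repeat(2,1))
E
```

```text
t 6.9 p [528.8  -50.33 166.58] open 0.437 F [ 0.33  0.85 -3.73] q [ 0.31  0.87  0.34  1.56 -1.1   2.08  1.08]
x [-0.01  0.11  0.99] yaw 94.94512799774465 z [-0.13  0.98 -0.11]
8 rows  d [-8.3   0.18  0.67]  w [ 0.03  0.56 -0.04]
```

View pics/hb.png

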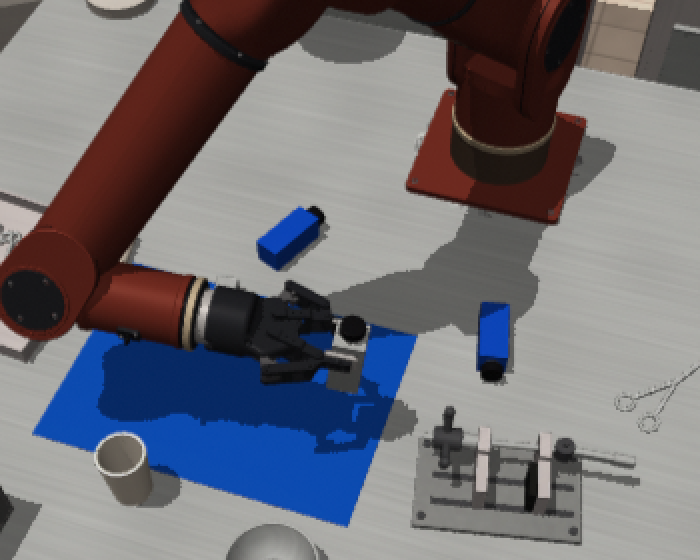

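View pics/ha.png

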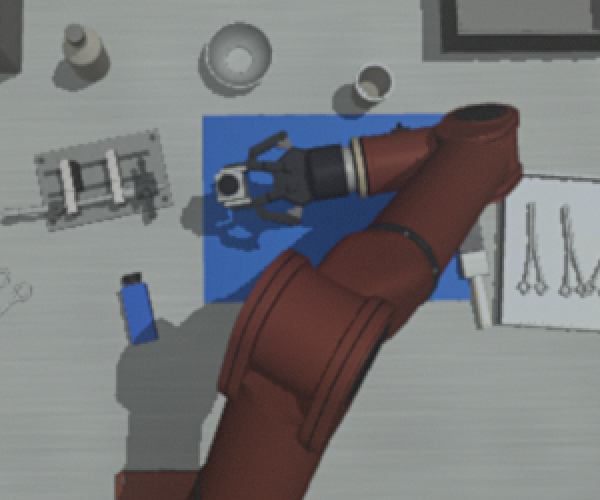

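The canister is nearly upright in the air with its cap up (top crop (228,185), scene crop (352,328)). The wrist housing at scene crop (35,300) is the low part to watch. I lower it while keeping a slight lean so the wrist stays clear of the bench.

```bash
python3 - <<'E'
from h import *
legs([((530,-32,74),side(95,82),8)])
E
```

```text
8 rows  d [-11.1    0.43   3.52]  w [-0.34 -0.21 -0.  ]
```

Request:
{"name": "jog_arm", "arguments": {"commands": [{"dx": -11, "dy": 0.5, "dz": 3.5, "wx": -0.3, "wy": -0.2, "wz": 0}, {"dx": -11, "dy": 0.5, "dz": 3.5, "wx": -0.3, "wy": -0.2, "wz": 0}, {"dx": -11, "dy": 0.5, "dz": 3.5, "wx": -0.3, "wy": -0.2, "wz": 0}, {"dx": -11, "dy": 0.5, "dz": 3.5, "wx": -0.3, "wy": -0.2, "wz": 0}, {"dx": -11, "dy": 0.5, "dz": 3.5, "wx": -0.3, "wy": -0.2, "wz": 0}, {"dx": -11, "dy": 0.5, "dz": 3.5, "wx": -0.3, "wy": -0.2, "wz": 0}, {"dx": -11, "dy": 0.5, "dz": 3.5, "wx": -0.3, "wy": -0.2, "wz": 0}, {"dx": -11, "dy": 0.5, "dz": 3.5, "wx": -0.3, "wy": -0.2, "wz": 0}]}}

```text
t: 7.8
tcp_pos: [530.7, -33.4, 75.9]
tool_rot: [-0.483, 0.51, 0.558, 0.442]
wrist_force: [0.3, -0.2, -1.5]
opening: 0.437
```

```bash
python3 - <<'E'
from h import *
show()
legs([((530,-32,66),side(95,82),8)])
a=manip.camera('top');b=manip.camera('scene')
cv2.imwrite('pics/ia.png',a['img'][100:350,200:500,::-1].repeat(2,0).repeat(2,1));cv2.imwrite('pics/ib.png',b['img'][0:280,150:500,::-1].repeat(2,0).repeat(2,1))
E
```

```text
t 7.8 p [530.71 -33.36  75.9 ] open 0.437 F [ 0.35 -0.23 -1.49] q [ 0.3   0.98  0.33  1.59 -1.12  1.96  1.18]
x [-0.01  0.14  0.99] yaw 95.46754978881702 z [-0.09  0.99 -0.14]
8 rows  d [-1.2  -0.07  0.35]  w [-0.02  0.02  0.01]
```

View pics/ib.png

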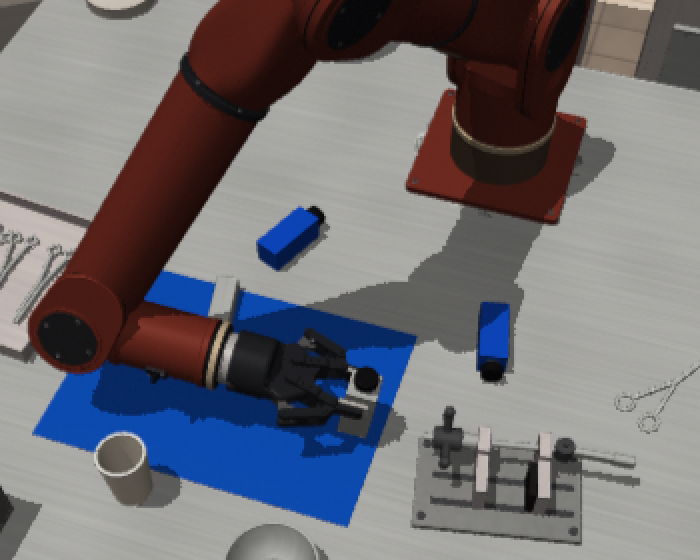

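View pics/ia.png

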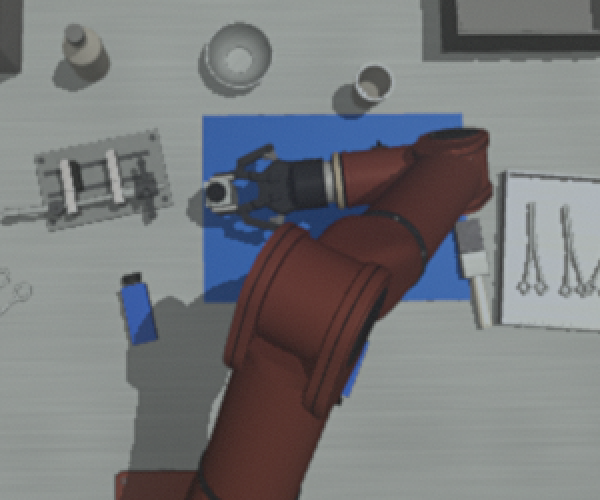

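Request:
{"name": "jog_arm", "arguments": {"commands": [{"dx": -1.5, "dy": 0, "dz": 0.3, "wx": 0, "wy": 0, "wz": 0}, {"dx": -1.5, "dy": 0, "dz": 0.3, "wx": 0, "wy": 0, "wz": 0}, {"dx": -1.3, "dy": 0, "dz": 0.3, "wx": 0, "wy": 0, "wz": 0}, {"dx": -1.2, "dy": 0, "dz": 0.3, "wx": 0, "wy": 0, "wz": 0}, {"dx": -1.2, "dy": 0, "dz": 0.3, "wx": 0, "wy": 0, "wz": 0}, {"dx": -1.2, "dy": 0, "dz": 0.3, "wx": 0, "wy": 0, "wz": 0}, {"dx": -1.0, "dy": 0, "dz": 0.3, "wx": 0, "wy": 0, "wz": 0}, {"dx": 0, "dy": 0, "dz": 0, "wx": 0, "wy": 0, "wz": 0}]}}

```text
t: 8.7
tcp_pos: [530.6, -32.7, 67.9]
tool_rot: [-0.484, 0.509, 0.558, 0.442]
wrist_force: [0.9, -0.1, -0.3]
opening: 0.438
```

```bash
python3 - <<'E'
from h import *
show()
E
```

```text
t 8.7 p [530.63 -32.75  67.93] open 0.438 F [ 0.93 -0.06 -0.33] q [ 0.3   0.99  0.33  1.59 -1.12  1.95  1.19]
x [-0.01  0.14  0.99] yaw 95.53853043217832 z [-0.09  0.99 -0.14]
```

Request:
{"name": "jog_arm", "arguments": {"commands": [{"dx": -0.7, "dy": 0, "dz": 0.1, "wx": 0, "wy": 0, "wz": 0}, {"dx": -0.7, "dy": 0, "dz": 0.1, "wx": 0, "wy": 0, "wz": 0}, {"dx": -0.7, "dy": 0, "dz": 0.1, "wx": 0, "wy": 0, "wz": 0}, {"dx": -0.7, "dy": 0, "dz": 0.1, "wx": 0, "wy": 0, "wz": 0}, {"dx": -0.7, "dy": 0, "dz": 0.1, "wx": 0, "wy": 0, "wz": 0}, {"dx": 0, "dy": 0, "dz": 0, "wx": 0, "wy": 0, "wz": 0}, {"dx": 0, "dy": 0, "dz": 0, "wx": 0, "wy": 0, "wz": 0}, {"dx": 0, "dy": 0, "dz": 0, "wx": 0, "wy": 0, "wz": 0}]}}

```text
t: 9.5
tcp_pos: [530.6, -33.0, 67.7]
tool_rot: [-0.484, 0.507, 0.558, 0.443]
wrist_force: [-2.1, -4.5, 17.2]
opening: 0.432
```

```bash
python3 - <<'E'
from h import *
show()
b=manip.camera('scene');crop(b,290,150,90,80,8,'j.png')
E
```

```text
t 9.5 p [530.62 -33.    67.65] open 0.432 F [-2.13 -4.49 17.18] q [ 0.3   0.99  0.32  1.59 -1.12  1.96  1.19]
x [-0.02  0.14  0.99] yaw 96.5645278355293 z [-0.09  0.99 -0.14]
```

View pics/j.png

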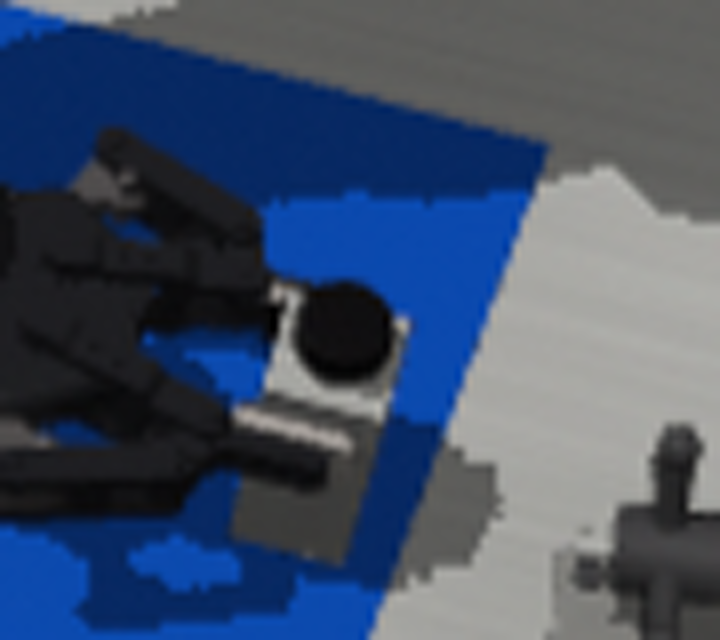

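The image shows the canister base touching the bench (17 N) and leaning about 8°, with the cap at crop (347,330). I ease off, straighten a little, and release.

Request:
{"name": "jog_arm", "arguments": {"commands": [{"dx": 1, "dy": 0, "dz": 0, "wx": 0, "wy": 1, "wz": 0}, {"dx": 1, "dy": 0, "dz": 0, "wx": 0, "wy": 1, "wz": 0}, {"dx": 0.3, "dy": 0, "dz": 0, "wx": 0, "wy": 1, "wz": 0}, {"dx": 0, "dy": 0, "dz": 0, "wx": 0, "wy": 1, "wz": 0}, {"dx": 0, "dy": 0, "dz": 0, "wx": 0, "wy": 1, "wz": 0}, {"dx": 0, "dy": 0, "dz": 0, "wx": 0, "wy": 0, "wz": 0}, {"dx": 0, "dy": 0, "dz": 0, "wx": 0, "wy": 0, "wz": 0}, {"dx": 0, "dy": 0, "dz": 0, "wx": 0, "wy": 0, "wz": 0}]}}

```text
t: 10.35
tcp_pos: [531.1, -33.1, 68.0]
tool_rot: [-0.507, 0.489, 0.537, 0.465]
wrist_force: [1.3, -5.2, 8.0]
opening: 0.433
```

```bash
python3 - <<'E'
from h import *
show()
E
```

```text
t 10.35 p [531.07 -33.12  68.04] open 0.433 F [ 1.33 -5.24  8.  ] q [ 0.34  1.04  0.29  1.56 -1.14  2.    1.2 ]
x [-0.01  0.05  1.  ] yaw 98.13411345823249 z [-0.09  0.99 -0.05]
```

Request:
{"name": "jog_arm", "arguments": {"commands": [{"dx": 0, "dy": 0, "dz": 0, "wx": 0, "wy": 0, "wz": 0}, {"dx": 0, "dy": 0, "dz": 0, "wx": 0, "wy": 0, "wz": 0}, {"dx": 0, "dy": 0, "dz": 0, "wx": 0, "wy": 0, "wz": 0}, {"dx": 0, "dy": 0, "dz": 0, "wx": 0, "wy": 0, "wz": 0}, {"dx": 0, "dy": 0, "dz": 0, "wx": 0, "wy": 0, "wz": 0}, {"dx": 0, "dy": 0, "dz": 0, "wx": 0, "wy": 0, "wz": 0}, {"dx": 0, "dy": 0, "dz": 0, "wx": 0, "wy": 0, "wz": 0}, {"dx": 0, "dy": 0, "dz": 0, "wx": 0, "wy": 0, "wz": 0}], "grip": 0}}

```text
t: 11.15
tcp_pos: [530.6, -32.4, 66.5]
tool_rot: [-0.507, 0.49, 0.537, 0.464]
wrist_force: [-0.1, -0.2, -0.8]
opening: 0.999
```

```bash
python3 - <<'E'
from h import *
show()
b=manip.camera('scene');crop(b,290,150,90,80,8,'k.png')
E
```

```text
t 11.15 p [530.57 -32.43  66.54] open 0.999 F [-0.05 -0.16 -0.76] q [ 0.34  1.04  0.29  1.56 -1.14  2.    1.2 ]
x [-0.01  0.05  1.  ] yaw 95.8977039345905 z [-0.09  0.99 -0.06]
```

View pics/k.png

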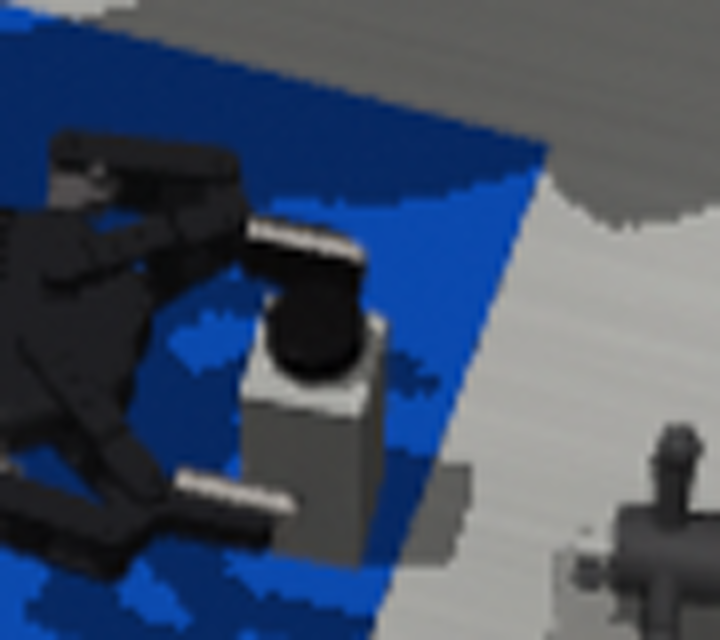

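The canister is standing upright and free, with the cap up at crop (317,330). I lift straight up, since the fingers flank it.

Request:
{"name": "jog_arm", "arguments": {"commands": [{"dx": 12, "dy": 0, "dz": -1, "wx": 0, "wy": 0, "wz": 0}, {"dx": 20, "dy": 0, "dz": -1, "wx": 0, "wy": 0, "wz": 0}, {"dx": 25, "dy": 0, "dz": -1, "wx": 0, "wy": 0, "wz": 0}, {"dx": 25, "dy": 0, "dz": -1, "wx": 0, "wy": 0, "wz": 0}, {"dx": 25, "dy": 0, "dz": -1, "wx": 0, "wy": 0, "wz": 0}, {"dx": 25, "dy": 0, "dz": -1, "wx": 0, "wy": 0, "wz": 0}, {"dx": 25, "dy": 0, "dz": -1, "wx": 0, "wy": 0, "wz": 0}, {"dx": 25, "dy": 0, "dz": -5, "wx": 0, "wy": 0, "wz": 0}]}}

```text
t: 12.0
tcp_pos: [530.3, -33.9, 250.9]
tool_rot: [-0.507, 0.489, 0.537, 0.463]
wrist_force: [0.1, -0.7, 0.0]
opening: 0.997
```

```bash
python3 - <<'E'
from h import *
show()
legs([((530,-75,240),down(96),12)])
a=manip.camera('top');b=manip.camera('scene')
crop(b,290,150,90,80,6,'l.png');crop(a,280,160,70,60,8,'m.png')
E
```

```text
t 12.0 p [530.3  -33.9  250.87] open 0.997 F [ 0.13 -0.68  0.01] q [ 0.39  0.73  0.21  1.61 -1.14  2.06  0.94]
x [-0.01  0.06  1.  ] yaw 96.38554921745808 z [-0.09  0.99 -0.06]
12 rows  d [-3.29 -0.36 -2.07]  w [ 0.05 -7.24 -0.05]
```

View pics/l.png

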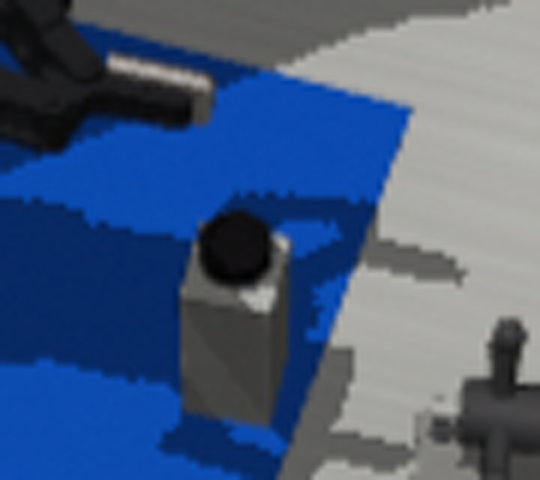

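View pics/m.png

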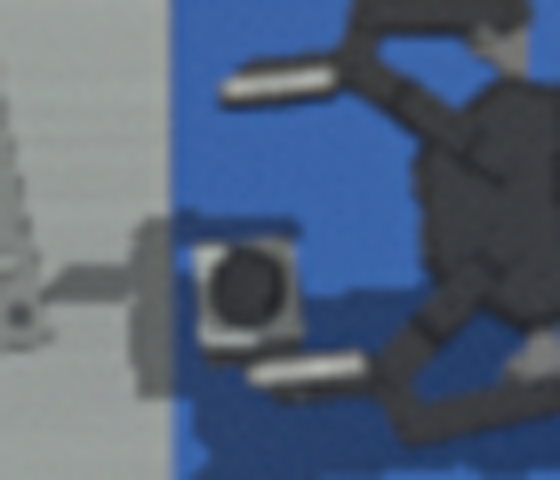

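```bash
python3 - <<'E'
from h import *
a=manip.camera('top');b=manip.camera('scene')
T=lambda u,v:(280+(u+.5)/8-.5,160+(v+.5)/8-.5)
S=lambda u,v:(290+(u+.5)/6-.5,150+(v+.5)/6-.5)
print(ray(a,T(247,285),107),ray(b,S(236,245),107),tri(a,T(247,285),b,S(236,245)))
p,q=ray(a,T(197,243),90),ray(a,T(203,345),90);print(p,q,np.degrees(np.arctan2(*(p-q)[[1,0]])))
p,q=ray(a,T(292,240),90),ray(a,T(300,340),90);print(p,q,np.degrees(np.arctan2(*(p-q)[[1,0]])))
p,q=ray(b,S(182,290),90),ray(b,S(272,312),90);print(p,q,np.degrees(np.arctan2(*(q-p)[[1,0]])))
E
```

```text
[533.96 -50.75 107.  ] [538.26 -48.66 107.  ] [534.57 -50.31 101.19]
[552.04 -32.15  90.  ] [513.72 -34.13  90.  ] 2.9452145452810288
[552.86 -67.65  90.  ] [515.26 -70.25  90.  ] 3.9594225705282304
[554.28 -65.84  90.  ] [553.12 -28.89  90.  ] 91.7986254981124
```

Request:
{"name": "jog_arm", "arguments": {"commands": [{"dx": -3, "dy": 0, "dz": -2, "wx": 0, "wy": -7.2, "wz": 0}, {"dx": -3, "dy": 0, "dz": -2, "wx": 0, "wy": -7.2, "wz": 0}, {"dx": -3, "dy": 0, "dz": -2, "wx": 0, "wy": -7.2, "wz": 0}, {"dx": -3, "dy": 0, "dz": -2, "wx": 0, "wy": -7.2, "wz": 0}, {"dx": -3, "dy": 0, "dz": -2, "wx": 0, "wy": -7.2, "wz": 0}, {"dx": -3, "dy": 0, "dz": -2, "wx": 0, "wy": -7.2, "wz": 0}, {"dx": -3, "dy": 0, "dz": -2, "wx": 0, "wy": -7.2, "wz": 0}, {"dx": -3, "dy": 0, "dz": -2, "wx": 0, "wy": -7.2, "wz": 0}]}}

```text
t: 13.0
tcp_pos: [532.7, -59.2, 235.6]
tool_rot: [-0.184, 0.653, 0.715, 0.169]
wrist_force: [0.3, 1.0, -0.4]
opening: 1.002
```

```bash
python3 - <<'E'
from h import *
show()
legs([((531,-47,200),down(96),8)])
E
```

```text
t 13.0 p [532.71 -59.21 235.56] open 1.002 F [ 0.31  1.04 -0.41] q [ 0.01  0.26  0.38  1.67 -0.54  1.5   0.6 ]
x [-0.08  0.87  0.48] yaw 95.19801743773995 z [-0.04  0.48 -0.87]
8 rows  d [ 0.23 -0.07  4.75]  w [ 0.03 -3.62 -0.1 ]
```

```bash
python3 - <<'E'
from h import *
legs([((533,-49,170),down(94.5),8),((533,-49,58),down(94.5),8)])
E
```

```text
8 rows  d [-1.09  0.15  8.31]  w [-0.02 -3.62  0.08]
8 rows  d [ 0.  0. 14.]  w [0. 0. 0.]
```

Request:
{"name": "jog_arm", "arguments": {"commands": [{"dx": -1.1, "dy": 0.2, "dz": 8.3, "wx": 0, "wy": -3.6, "wz": 0.1}, {"dx": -1.1, "dy": 0.2, "dz": 8.3, "wx": 0, "wy": -3.6, "wz": 0.1}, {"dx": -1.1, "dy": 0.2, "dz": 8.3, "wx": 0, "wy": -3.6, "wz": 0.1}, {"dx": -1.1, "dy": 0.2, "dz": 8.3, "wx": 0, "wy": -3.6, "wz": 0.1}, {"dx": -1.1, "dy": 0.2, "dz": 8.3, "wx": 0, "wy": -3.6, "wz": 0.1}, {"dx": -1.1, "dy": 0.2, "dz": 8.3, "wx": 0, "wy": -3.6, "wz": 0.1}, {"dx": -1.1, "dy": 0.2, "dz": 8.3, "wx": 0, "wy": -3.6, "wz": 0.1}, {"dx": -1.1, "dy": 0.2, "dz": 8.3, "wx": 0, "wy": -3.6, "wz": 0.1}]}}

```text
t: 13.8
tcp_pos: [532.8, -47.9, 169.4]
tool_rot: [-0.003, 0.679, 0.734, 0.0]
wrist_force: [-0.4, -0.4, -0.7]
opening: 1.001
```

```bash
python3 - <<'E'
from h import *
show()
legs([((533,-49,58),down(94.5),8)])
b=manip.camera('scene');crop(b,290,130,90,100,6,'n.png')
E
```

```text
t 13.8 p [532.82 -47.94 169.41] open 1.001 F [-0.4  -0.38 -0.71] q [-0.27  0.15  0.31  1.84 -0.05  1.17  0.13]
x [-0.08  1.    0.01] yaw 94.48132919424329 z [-0.  0. -1.]
8 rows  d [-0.17  0.05 13.93]  w [-0.03 -0.04 -0.  ]
```

View pics/n.png

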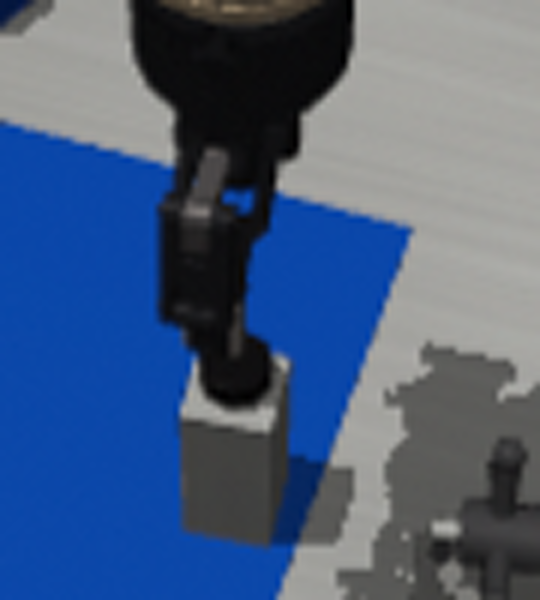

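Request:
{"name": "jog_arm", "arguments": {"commands": [{"dx": -0.5, "dy": 0, "dz": 14, "wx": 0, "wy": 0, "wz": 0}, {"dx": -0.5, "dy": 0, "dz": 15, "wx": 0, "wy": 0, "wz": 0}, {"dx": 0, "dy": 0, "dz": 15, "wx": 0, "wy": 0, "wz": 0}, {"dx": 0, "dy": 0, "dz": 15, "wx": 0, "wy": 0, "wz": 0}, {"dx": 0, "dy": 0, "dz": 15, "wx": 0, "wy": 0, "wz": 0}, {"dx": 0, "dy": 0, "dz": 15, "wx": 0, "wy": 0, "wz": 0}, {"dx": 0, "dy": 0, "dz": 14, "wx": 0, "wy": 0, "wz": 0}, {"dx": 0, "dy": 0, "dz": 8, "wx": 0, "wy": 0, "wz": 0}]}}

```text
t: 14.65
tcp_pos: [532.2, -49.1, 57.7]
tool_rot: [-0.005, 0.68, 0.734, 0.001]
wrist_force: [-0.4, -0.3, 0.6]
opening: 1.0
```

```bash
python3 - <<'E'
from h import *
show()
a=manip.camera('top')
b=manip.camera('scene');crop(b,290,130,90,100,6,'o.png');crop(a,280,160,70,60,8,'o2.png')
E
```

```text
t 14.65 p [532.16 -49.09  57.65] open 1.0 F [-0.42 -0.3   0.57] q [-0.25  0.27  0.3   1.94 -0.11  0.94  0.18]
x [-0.08  1.    0.01] yaw 94.36504077670767 z [-0.01  0.01 -1.  ]
```

View pics/o.png

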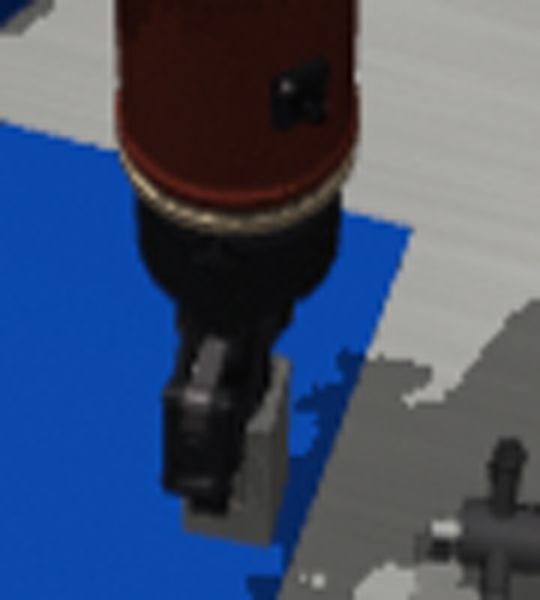

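Request:
{"name": "jog_arm", "arguments": {"commands": [{"dx": 0, "dy": 0, "dz": 0, "wx": 0, "wy": 0, "wz": 0}, {"dx": 0, "dy": 0, "dz": 0, "wx": 0, "wy": 0, "wz": 0}, {"dx": 0, "dy": 0, "dz": 0, "wx": 0, "wy": 0, "wz": 0}, {"dx": 0, "dy": 0, "dz": 0, "wx": 0, "wy": 0, "wz": 0}, {"dx": 0, "dy": 0, "dz": 0, "wx": 0, "wy": 0, "wz": 0}, {"dx": 0, "dy": 0, "dz": 0, "wx": 0, "wy": 0, "wz": 0}, {"dx": 0, "dy": 0, "dz": 0, "wx": 0, "wy": 0, "wz": 0}, {"dx": 0, "dy": 0, "dz": -3, "wx": 0, "wy": 0, "wz": 0}], "grip": 255}}

```text
t: 15.55
tcp_pos: [533.0, -48.3, 62.5]
tool_rot: [-0.004, 0.679, 0.734, 0.001]
wrist_force: [0.3, 0.5, -1.5]
opening: 0.431
```

```bash
python3 - <<'E'
from h import *
show()
s=manip.read_state();p=np.array(s['tcp_pos'])
legs([((p[0],p[1],185),down(94.5),8),((555,90,190),down(101.7),8),((574.5,146.7,185),down(101.7),4)])
E
```

```text
t 15.55 p [532.98 -48.3   62.5 ] open 0.431 F [ 0.31  0.5  -1.49] q [-0.25  0.27  0.3   1.94 -0.11  0.95  0.18]
x [-0.08  1.    0.01] yaw 94.44643472051406 z [-0.    0.01 -1.  ]
8 rows  d [  0.07  -0.03 -15.31]  w [-0.02 -0.05 -0.01]
8 rows  d [16.78  5.03 -0.62]  w [ 0.   0.  -0.9]
4 rows  d [12.89  7.65  1.25]  w [0. 0. 0.]
```

Request:
{"name": "jog_arm", "arguments": {"commands": [{"dx": 0, "dy": 0, "dz": -15, "wx": 0, "wy": 0, "wz": 0}, {"dx": 0, "dy": 0, "dz": -20, "wx": 0, "wy": 0, "wz": 0}, {"dx": 5, "dy": 2, "dz": -25, "wx": 0, "wy": 0, "wz": -1}, {"dx": 15, "dy": 5, "dz": -25, "wx": 0, "wy": 0, "wz": -1}, {"dx": 25, "dy": 8, "dz": -20, "wx": 0, "wy": 0, "wz": -1.5}, {"dx": 30, "dy": 9, "dz": -15, "wx": 0, "wy": 0, "wz": -1.5}, {"dx": 30, "dy": 9, "dz": 0, "wx": 0, "wy": 0, "wz": -1.2}, {"dx": 25, "dy": 7, "dz": 0, "wx": 0, "wy": 0, "wz": -1}]}}

```text
t: 16.35
tcp_pos: [555.0, 86.9, 183.8]
tool_rot: [-0.004, 0.631, 0.776, 0.002]
wrist_force: [-0.4, 1.5, -3.2]
opening: 0.435
```

```bash
python3 - <<'E'
from h import *
show()
legs([((574.5,146.7,150),down(101.7),8)])
E
```

```text
t 16.35 p [554.95  86.93 183.78] open 0.435 F [-0.36  1.53 -3.18] q [-0.42  0.19  0.21  1.76 -0.05  1.21  0.02]
x [-0.2   0.98  0.01] yaw 101.74509853522727 z [-0.    0.01 -1.  ]
8 rows  d [6.8  3.91 4.25]  w [-0.01 -0.06  0.01]
```

Request:
{"name": "jog_arm", "arguments": {"commands": [{"dx": 9, "dy": 5, "dz": 0, "wx": 0, "wy": 0, "wz": 0}, {"dx": 9, "dy": 5, "dz": 0, "wx": 0, "wy": 0, "wz": 0}, {"dx": 9, "dy": 5, "dz": 4, "wx": 0, "wy": 0, "wz": 0}, {"dx": 9, "dy": 5, "dz": 8, "wx": 0, "wy": 0, "wz": 0}, {"dx": 9, "dy": 5, "dz": 10, "wx": 0, "wy": 0, "wz": 0}, {"dx": 9, "dy": 5, "dz": 10, "wx": 0, "wy": 0, "wz": 0}, {"dx": 0, "dy": 1, "dz": 8, "wx": 0, "wy": 0, "wz": 0}, {"dx": 0, "dy": 0, "dz": 0, "wx": 0, "wy": 0, "wz": 0}]}}

```text
t: 17.15
tcp_pos: [573.3, 144.0, 141.8]
tool_rot: [-0.004, 0.632, 0.775, 0.0]
wrist_force: [-0.6, -0.5, -1.4]
opening: 0.44
```

```bash
python3 - <<'E'
from h import *
show()
a=manip.camera('top')
b=manip.camera('scene');crop(b,350,120,120,155,4,'p.png');crop(a,195,140,120,85,6,'p2.png')
E
```

```text
t 17.15 p [573.33 144.01 141.81] open 0.44 F [-0.58 -0.52 -1.44] q [-0.47  0.28  0.18  1.73 -0.06  1.14 -0.07]
x [-0.2   0.98  0.01] yaw 101.65105883392765 z [-0.01  0.01 -1.  ]
```

View pics/p.png

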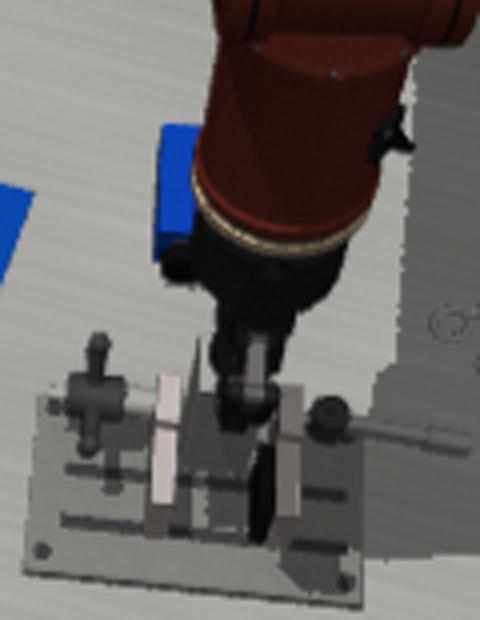

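View pics/p2.png

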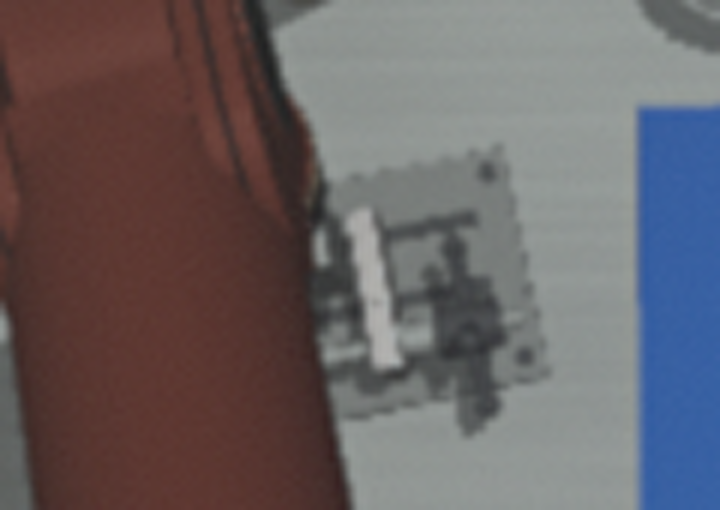

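```bash
python3 - <<'E'
from h import *
b=manip.camera('scene');crop(b,380,195,60,65,11,'q.png')
s=manip.read_state();M=Rq(s['tool_rot']).as_matrix();p=np.array(s['tcp_pos'])
# predicted canister base front corners in crop
for dx,dy in((-19,19),(19,19),(-19,-19),(19,-19)):
    q=p+M@np.array([dx,dy,58.]); print(dx,dy,((proj(b,q)-[380,195]+.5)*11-.5), 'top',((proj(b,p+M@np.array([dx,dy,-32.]))-[380,195]+.5)*11-.5))
E
```

```text
-19 19 [175.96 456.  ] top [224.7 226.5]
19 19 [361.36 473.74] top [423.29 244.91]
-19 -19 [183.4  298.65] top [231.74  62.65]
19 -19 [365.53 315.71] top [426.58  80.3 ]
```

View pics/q.png

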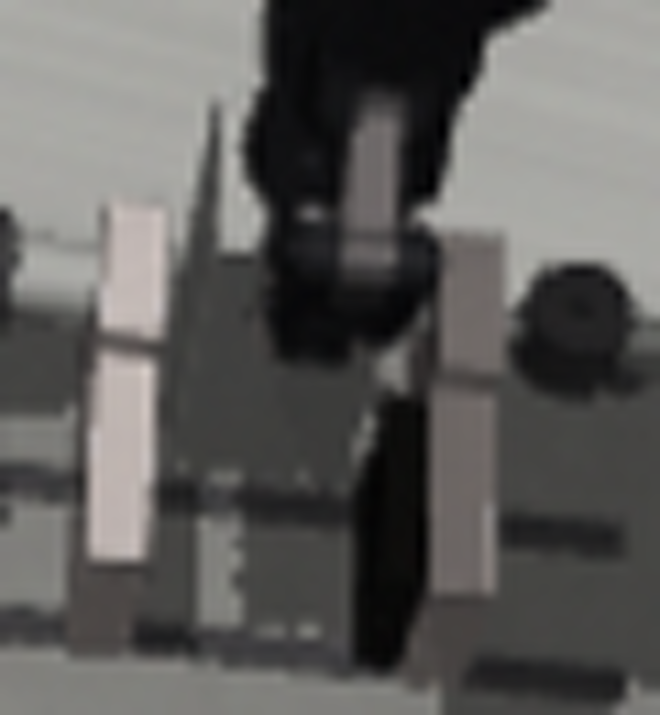

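```bash
python3 - <<'E'
from h import *
b=manip.camera('scene')
S=lambda u,v:(380+(u+.5)/11-.5,195+(v+.5)/11-.5)
yaw=np.radians(11.7);ex=np.array([np.cos(yaw),np.sin(yaw)]);ey=np.array([-ex[1],ex[0]])
s=manip.read_state();p=np.array(s['tcp_pos'])[:2]
for n,u,z in(('jaw in front',(150,560),58),('jaw out front',(88,560),58),('lever jaw in front',(430,592),58),('lever jaw out front',(497,595),58),('pad bot',(355,665),14),('padbotR',(408,668),14),('pivot top',(580,305),62),('lug nut back in',(168,207),66),('lug lev back',(440,235),66)):
    q=ray(b,S(*u),z)[:2];print(n,q,'clamp rel TCP',(q-p)@ex,(q-p)@ey)
E
```

```text
jaw in front [606.36 129.3 ] clamp rel TCP 28.276607281255778 -20.662755633238735
jaw out front [610.4  116.97] clamp rel TCP 29.73269257249227 -33.55592041915391
lever jaw in front [595.53 186.62] clamp rel TCP 29.289251016536703 37.662469328827406
lever jaw out front [591.87 200.04] clamp rel TCP 28.43064797402933 51.54715970644899
pad bot [593.  176.3] clamp rel TCP 24.719531893297574 28.07129050987963
padbotR [590.15 187.32] clamp rel TCP 24.163199388718876 39.44013877845761
pivot top [519.66 201.98] clamp rel TCP -41.888442110349125 68.09170065666237
lug nut back in [525.63 112.17] clamp rel TCP -54.25591141867055 -21.06090752008706
lug lev back [514.3  169.58] clamp rel TCP -53.70102538763393 37.45021421234199
```

Request:
{"name": "jog_arm", "arguments": {"commands": [{"dx": 2, "dy": 2, "dz": 0, "wx": 0, "wy": 0, "wz": 0}, {"dx": 1.4, "dy": 1.1, "dz": 6, "wx": 0, "wy": 0, "wz": 0}, {"dx": 0, "dy": 0, "dz": 12, "wx": 0, "wy": 0, "wz": 0}, {"dx": 0, "dy": 0, "dz": 12, "wx": 0, "wy": 0, "wz": 0}, {"dx": 0, "dy": 0, "dz": 12, "wx": 0, "wy": 0, "wz": 0}, {"dx": 0, "dy": 0, "dz": 12, "wx": 0, "wy": 0, "wz": 0}, {"dx": 0, "dy": 0, "dz": 10, "wx": 0, "wy": 0, "wz": 0}, {"dx": 0, "dy": 0, "dz": 2, "wx": 0, "wy": 0, "wz": 0}]}}

```text
t: 18.15
tcp_pos: [575.4, 148.5, 76.0]
tool_rot: [-0.004, 0.632, 0.775, 0.001]
wrist_force: [-0.4, -0.8, -1.5]
opening: 0.432
```

```bash
python3 - <<'E'
from h import *
show()
b=manip.camera('scene');crop(b,380,195,60,65,11,'r.png')
E
```

```text
t 18.15 p [575.4  148.5   75.97] open 0.432 F [-0.44 -0.81 -1.48] q [-0.46  0.35  0.17  1.78 -0.08  1.02 -0.06]
x [-0.2   0.98  0.01] yaw 101.64062346645987 z [-0.01  0.01 -1.  ]
```

View pics/r.png

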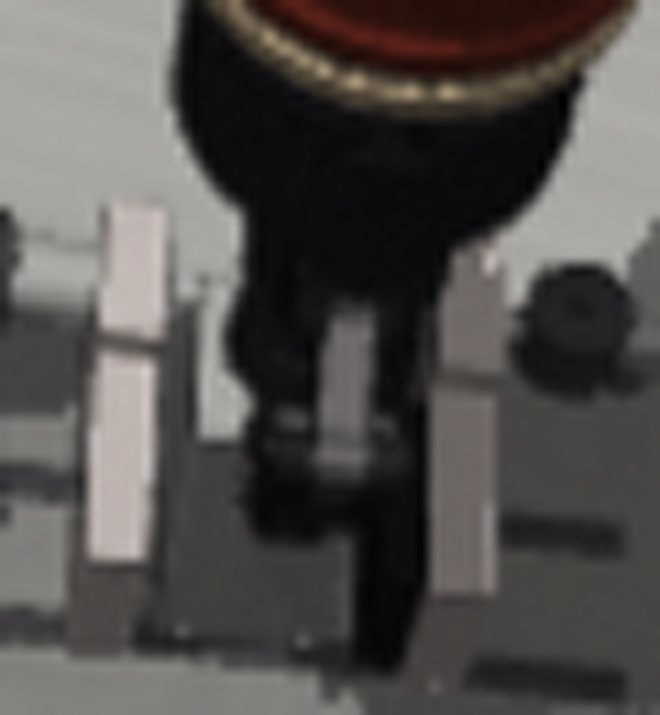

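```bash
python3 - <<'E'
from h import *
b=manip.camera('scene');crop(b,390,235,35,25,22,'r2.png')
s=manip.read_state();M=Rq(s['tool_rot']).as_matrix();p=np.array(s['tcp_pos'])
f=lambda q:(proj(b,q)-[390,235]+.5)*22-.5
for dx,dy in((-19,19),(19,19),(19,-19)):
    print(dx,dy,f(p+M@np.array([dx,dy,59.])))
print('pad bottom near',f(p*[1,1,0]+M@np.array([24,22,0])+[0,0,14]),'jaw near z58/z14',f(p*[1,1,0]+M@np.array([-24.5,25,0])+[0,0,58]),f(p*[1,1,0]+M@np.array([-24.5,25,0])+[0,0,14]))
E
```

```text
-19 19 [104.3  366.47]
19 19 [458.08 400.78]
19 -19 [466.55  93.1 ]
pad bottom near [494.26 449.49] jaw near z58/z14 [ 86.42 236.29] [ 42.25 430.29]
```

View pics/r2.png

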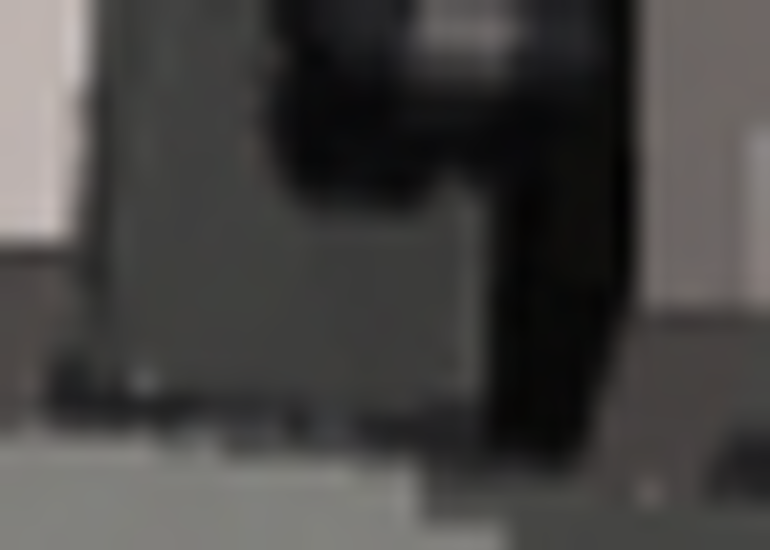

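The crop shows the canister between the jaws with clear gaps on both sides (left edge at col ~105 against the jaw at ~50, right edge at ~460 against the pad at ~490). This matches a centred prediction, so I lower it to the plate.

Request:
{"name": "jog_arm", "arguments": {"commands": [{"dx": 0, "dy": 0, "dz": 2, "wx": 0, "wy": 0, "wz": 0}, {"dx": 0, "dy": 0, "dz": 1.5, "wx": 0, "wy": 0, "wz": 0}, {"dx": 0, "dy": 0, "dz": 1, "wx": 0, "wy": 0, "wz": 0}, {"dx": 0, "dy": 0, "dz": 1, "wx": 0, "wy": 0, "wz": 0}, {"dx": 0, "dy": 0, "dz": 1, "wx": 0, "wy": 0, "wz": 0}, {"dx": 0, "dy": 0, "dz": 1, "wx": 0, "wy": 0, "wz": 0}, {"dx": 0, "dy": 0, "dz": 0, "wx": 0, "wy": 0, "wz": 0}, {"dx": 0, "dy": 0, "dz": 0, "wx": 0, "wy": 0, "wz": 0}]}}

```text
t: 19.05
tcp_pos: [576.3, 148.9, 70.4]
tool_rot: [-0.004, 0.632, 0.775, 0.002]
wrist_force: [-0.4, -0.7, -0.1]
opening: 0.435
```

Request:
{"name": "jog_arm", "arguments": {"commands": [{"dx": 0, "dy": 0, "dz": 0.5, "wx": 0, "wy": 0, "wz": 0}, {"dx": 0, "dy": 0, "dz": 0.5, "wx": 0, "wy": 0, "wz": 0}, {"dx": 0, "dy": 0, "dz": 0.5, "wx": 0, "wy": 0, "wz": 0}, {"dx": 0, "dy": 0, "dz": 0.5, "wx": 0, "wy": 0, "wz": 0}, {"dx": 0, "dy": 0, "dz": 0, "wx": 0, "wy": 0, "wz": 0}, {"dx": 0, "dy": 0, "dz": 0, "wx": 0, "wy": 0, "wz": 0}, {"dx": 0, "dy": 0, "dz": 0, "wx": 0, "wy": 0, "wz": 0}, {"dx": 0, "dy": 0, "dz": 0, "wx": 0, "wy": 0, "wz": 0}]}}

```text
t: 19.85
tcp_pos: [576.4, 148.9, 70.3]
tool_rot: [-0.004, 0.632, 0.775, 0.002]
wrist_force: [-8.5, -1.5, 18.2]
opening: 0.435
```

Request:
{"name": "jog_arm", "arguments": {"commands": [{"dx": 0, "dy": -0.8, "dz": -1.3, "wx": 0, "wy": 0, "wz": 0}, {"dx": 0, "dy": 0, "dz": 0, "wx": 0, "wy": 0, "wz": 0}, {"dx": 0, "dy": 0, "dz": 0, "wx": 0, "wy": 0, "wz": 0}, {"dx": 0, "dy": 0, "dz": 0, "wx": 0, "wy": 0, "wz": 0}, {"dx": 0, "dy": 0, "dz": 0, "wx": 0, "wy": 0, "wz": 0}, {"dx": 0, "dy": 0, "dz": 0, "wx": 0, "wy": 0, "wz": 0}, {"dx": 0, "dy": 0, "dz": 0, "wx": 0, "wy": 0, "wz": 0}, {"dx": 0, "dy": 0, "dz": 0, "wx": 0, "wy": 0, "wz": 0}]}}

```text
t: 20.65
tcp_pos: [575.8, 148.8, 70.3]
tool_rot: [-0.003, 0.632, 0.775, 0.002]
wrist_force: [-2.4, -1.1, 9.2]
opening: 0.438
```

Request:
{"name": "jog_arm", "arguments": {"commands": [{"dx": 0, "dy": 0, "dz": 0, "wx": 0, "wy": 0, "wz": 0}, {"dx": 0, "dy": 0, "dz": 0, "wx": 0, "wy": 0, "wz": 0}, {"dx": 0, "dy": 0, "dz": 0, "wx": 0, "wy": 0, "wz": 0}, {"dx": 0, "dy": 0, "dz": 0, "wx": 0, "wy": 0, "wz": 0}, {"dx": 0, "dy": 0, "dz": 0, "wx": 0, "wy": 0, "wz": 0}, {"dx": 0, "dy": 0, "dz": 0, "wx": 0, "wy": 0, "wz": 0}, {"dx": 0, "dy": 0, "dz": -10, "wx": 0, "wy": 0, "wz": 0}, {"dx": 0, "dy": 0, "dz": -20, "wx": 0, "wy": 0, "wz": 0}], "grip": 0}}

```text
t: 21.45
tcp_pos: [574.6, 148.2, 99.0]
tool_rot: [-0.004, 0.632, 0.775, 0.001]
wrist_force: [1.2, -0.9, -0.3]
opening: 1.002
```

```bash
python3 - <<'E'
from h import *
show()
b=manip.camera('scene');crop(b,350,120,120,155,4,'u.png')
E
```

```text
t 21.45 p [574.61 148.18  99.04] open 1.002 F [ 1.24 -0.86 -0.27] q [-0.47  0.33  0.17  1.76 -0.07  1.06 -0.06]
x [-0.2   0.98  0.01] yaw 101.6418590355495 z [-0.01  0.01 -1.  ]
```

View pics/u.png

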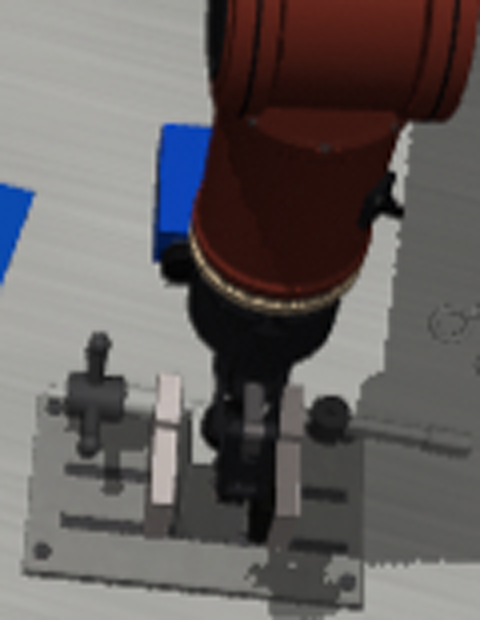

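Request:
{"name": "jog_arm", "arguments": {"commands": [{"dx": 0, "dy": 0, "dz": -25, "wx": 0, "wy": 0, "wz": 0}, {"dx": 0, "dy": 0, "dz": -30, "wx": 0, "wy": 0, "wz": 0}, {"dx": 0, "dy": 0, "dz": -30, "wx": 0, "wy": 0, "wz": 0}, {"dx": -20, "dy": -10, "dz": -10, "wx": 0, "wy": 0, "wz": 0}, {"dx": -40, "dy": -25, "dz": 0, "wx": 0, "wy": 0, "wz": 0}, {"dx": -40, "dy": -25, "dz": 0, "wx": 0, "wy": 0, "wz": 0}, {"dx": -40, "dy": -20, "dz": 0, "wx": 0, "wy": 0, "wz": 0}, {"dx": -40, "dy": -20, "dz": 0, "wx": 0, "wy": 0, "wz": 0}], "grip": 255}}

```text
t: 22.3
tcp_pos: [513.7, -50.3, 194.3]
tool_rot: [-0.003, 0.632, 0.775, 0.002]
wrist_force: [0.2, -0.0, 0.1]
opening: 0.001
```

```bash
python3 - <<'E'
from h import *
show()
a=manip.camera('top')
b=manip.camera('scene');crop(b,350,180,90,95,6,'v.png');crop(a,210,150,90,80,8,'v2.png')
E
```

```text
t 22.3 p [513.72 -50.34 194.29] open 0.001 F [ 0.17 -0.01  0.09] q [-0.27  0.08  0.31  1.85 -0.03  1.22  0.25]
x [-0.2   0.98  0.01] yaw 101.64458798083479 z [-0.    0.01 -1.  ]
```

View pics/v.png

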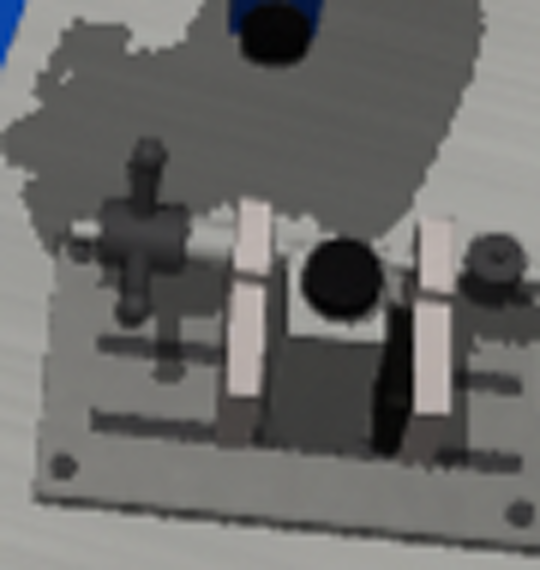

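View pics/v2.png

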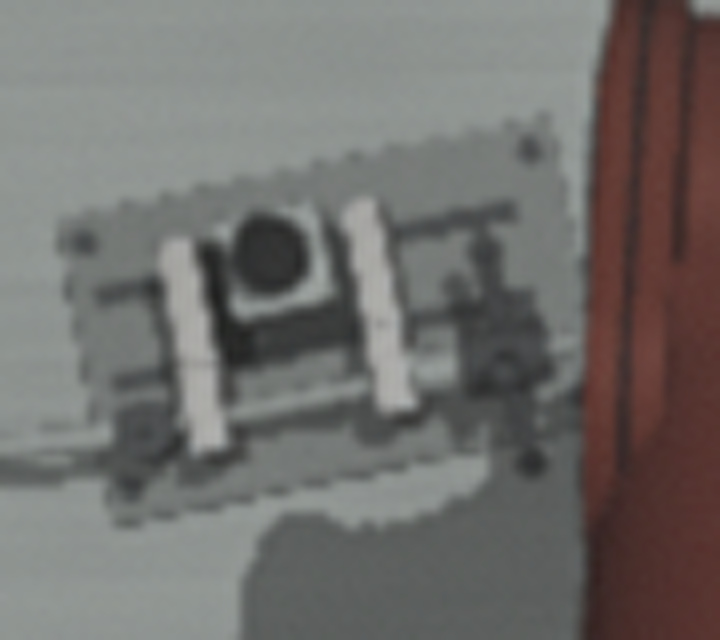

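```bash
python3 - <<'E'
from h import *
a=manip.camera('top');b=manip.camera('scene')
T=lambda u,v:(210+(u+.5)/8-.5,150+(v+.5)/8-.5)
S=lambda u,v:(350+(u+.5)/6-.5,180+(v+.5)/6-.5)
yaw=np.radians(11.7);ex=np.array([np.cos(yaw),np.sin(yaw),0]);ey=np.array([-ex[1],ex[0],0]);P=np.array([575.6,148,0])
rel=lambda q:np.array([(q-P)@ex,(q-P)@ey,q[2]])
print('cap',rel(ray(b,S(343,278),117)),rel(ray(a,T(268,255),117)))
print('body top front edge scene',rel(ray(b,S(290,335),100)),rel(ray(b,S(385,340),100)))
print('body top  top-cam corners',[rel(ray(a,T(*u),100)) for u in((218,222),(315,203),(335,300),(240,318))])
print('hub end top',rel(ray(a,T(505,330),52)))
for i,u in(('A',(149,152)),('B',(133,305))):
    for j,v in(('1',(487,240)),('2',(530,462)),('3',(505,370))):
        q=tri(b,S(*u),a,T(*v)); print(i,j,rel(q),np.linalg.norm(proj(b,q)-S(*u)))
# predicted arms for a range of phi
for phi in np.arange(0,1.6,.1):
    o=[]
    for k in range(4):
        t=phi+k*np.pi/2; q=P+ex*(-45+42*np.sin(t))+ey*(-74)+np.array([0,0,52+42*np.cos(t)])
        o.append((tuple(((proj(b,q)-[350,180]+.5)*6).astype(int)),tuple(((proj(a,q)-[210,150]+.5)*8).astype(int))))
    print(round(phi,1),o)
E
```

```text
cap [  6.24  -1.63 117.  ] [ -0.92  -1.72 117.  ]
body top front edge scene [ 22.87 -18.66 100.  ] [ 21.04  16.55 100.  ]
body top  top-cam corners [array([ 18.36,  16.16, 100.  ]), array([ 17.77, -20.41, 100.  ]), array([-19.51, -20.54, 100.  ]), array([-18.69,  15.11, 100.  ])]
hub end top [-36.55 -76.8   52.  ]
A 1 [-18.59 -80.51 151.37] 1.2548036183171187
A 2 [-87.83 -74.7   45.82] 0.32722688522271726
A 3 [-57.37 -75.95  92.39] 0.15138678377193412
B 1 [ -3.31 -77.18  65.96] 0.32195532677678224
B 2 [-76.16 -70.51 -58.28] 0.6179441576345949
B 3 [-43.96 -72.06  -3.19] 0.7961223968595272
0.0 [((np.int64(151), np.int64(177)), (np.int64(492), np.int64(339))), ((np.int64(137), np.int64(324)), (np.int64(480), np.int64(247))), ((np.int64(136), np.int64(286)), (np.int64(512), np.int64(366))), ((np.int64(150), np.int64(146)), (np.int64(524), np.int64(459)))]
0.1 [((np.int64(151), np.int64(186)), (np.int64(490), np.int64(328))), ((np.int64(136), np.int64(329)), (np.int64(482), np.int64(249))), ((np.int64(136), np.int64(277)), (np.int64(514), np.int64(376))), ((np.int64(151), np.int64(140)), 
[... 3098 characters left out ...]
p.int64(506), np.int64(338))), ((np.int64(147), np.int64(164)), (np.int64(526), np.int64(458))), ((np.int64(153), np.int64(155)), (np.int64(498), np.int64(368)))]
1.4 [((np.int64(138), np.int64(314)), (np.int64(479), np.int64(246))), ((np.int64(135), np.int64(301)), (np.int64(508), np.int64(349))), ((np.int64(148), np.int64(156)), (np.int64(526), np.int64(459))), ((np.int64(152), np.int64(162)), (np.int64(496), np.int64(357)))]
1.5 [((np.int64(137), np.int64(320)), (np.int64(480), np.int64(246))), ((np.int64(135), np.int64(293)), (np.int64(511), np.int64(359))), ((np.int64(149), np.int64(150)), (np.int64(525), np.int64(460))), ((np.int64(152), np.int64(171)), (np.int64(493), np.int64(346)))]
```

The canister stands in the pocket, roughly midway along the jaws. The nut balls triangulate to 17° back of vertical and 71° past vertical, so nut ≈ 1.26 rad and it needs about +1.84 rad.

```bash
cat >> h.py <<'E'
yaw=np.radians(11.7);EX=np.array([np.cos(yaw),np.sin(yaw),0]);EY=np.array([-EX[1],EX[0],0]);P=np.array([575.6,148,0])
HUB=P-45*EX-75*EY+[0,0,52]
E
python3 - <<'E'
from h import *
show()
D=down(101.7); h=lambda x,z:HUB+x*EX+np.array([0,0,z])
legs([(h(-50,60),D,8),(h(-44,30),D,4)])
E
```

```text
t 22.5 p [514.37 -49.56 194.22] open 0.001 F [-0.31  1.59 -0.02] q [-0.28  0.08  0.31  1.85 -0.04  1.22  0.25]
x [-0.2   0.98  0.01] yaw 101.49501177883022 z [-0.    0.01 -1.  ]
8 rows  d [13.21  0.6  10.34]  w [-0.   -0.06 -0.03]
4 rows  d [0.  1.5 7.5]  w [0. 0. 0.]
```

Request:
{"name": "jog_arm", "arguments": {"commands": [{"dx": 16, "dy": 0.7, "dz": 10, "wx": 0, "wy": 0, "wz": 0}, {"dx": 18, "dy": 0.7, "dz": 12, "wx": 0, "wy": 0, "wz": 0}, {"dx": 18, "dy": 0.7, "dz": 14, "wx": 0, "wy": 0, "wz": 0}, {"dx": 18, "dy": 0.7, "dz": 14, "wx": 0, "wy": 0, "wz": 0}, {"dx": 18, "dy": 0.7, "dz": 16, "wx": 0, "wy": 0, "wz": 0}, {"dx": 13, "dy": 0.7, "dz": 16, "wx": 0, "wy": 0, "wz": 0}, {"dx": 4.7, "dy": 0.6, "dz": 16, "wx": 0, "wy": 0, "wz": 0}, {"dx": 0, "dy": 0, "dz": 14, "wx": 0, "wy": 0, "wz": 0}]}}

```text
t: 23.3
tcp_pos: [497.2, 59.7, 81.6]
tool_rot: [-0.004, 0.63, 0.777, 0.002]
wrist_force: [0.4, 0.1, -0.2]
opening: -0.0
```

```bash
python3 - <<'E'
from h import *
show()
p=np.array(manip.read_state()['tcp_pos'])-HUB; print('rel hub',p@EX,p@EY,p[2])
D=down(101.7); h=lambda x,z:HUB+x*EX+np.array([0,0,z])
legs([(h(-20,30),D,1),(h(5,30),D,1)])
b=manip.camera('scene');crop(b,340,150,90,95,6,'w.png')
E
```

```text
t 23.3 p [497.2   59.73  81.62] open -0.0 F [ 0.4   0.1  -0.15] q [-0.39  0.17  0.21  2.   -0.05  0.97  0.05]
x [-0.21  0.98  0.01] yaw 101.88682958356553 z [-0.    0.01 -1.  ]
rel hub -49.669860159049165 4.467122727176176 29.619227019269644
1 rows  d [-4.56 29.65 -0.47]  w [-0.1  -0.49  0.19]
1 rows  d [ 0. 25.  0.]  w [0. 0. 0.]
```

View pics/w.png

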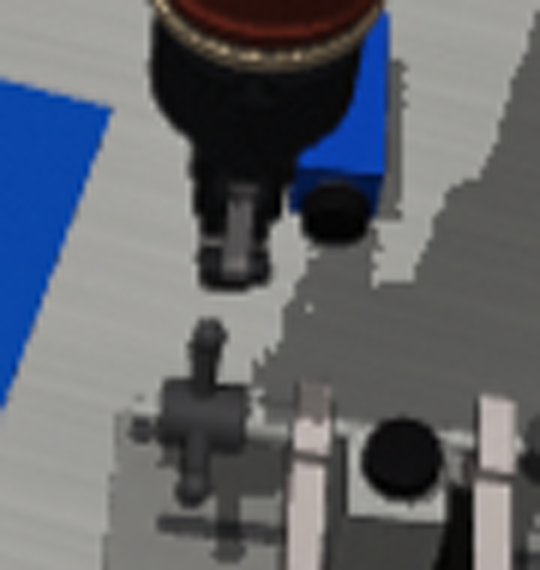

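Request:
{"name": "jog_arm", "arguments": {"commands": [{"dx": -6.5, "dy": 5, "dz": 0, "wx": 0, "wy": 0, "wz": 0}, {"dx": 0, "dy": 15, "dz": 0, "wx": 0, "wy": 0, "wz": 0}, {"dx": 0, "dy": 11, "dz": 0, "wx": 0, "wy": 0, "wz": 0}, {"dx": 0, "dy": 8, "dz": 0, "wx": 0, "wy": 0, "wz": 0}, {"dx": 0, "dy": 8, "dz": 0, "wx": 0, "wy": 0, "wz": 0}, {"dx": 0, "dy": 8, "dz": 0, "wx": 0, "wy": 0, "wz": 0}, {"dx": 0, "dy": 5, "dz": 3, "wx": 0, "wy": 0, "wz": 0}, {"dx": 0, "dy": 5, "dz": 3, "wx": 0, "wy": 0, "wz": 0}]}}

```text
t: 24.15
tcp_pos: [560.9, 62.9, 76.0]
tool_rot: [-0.005, 0.632, 0.775, 0.0]
wrist_force: [-9.6, -2.4, 3.3]
opening: -0.001
```

```bash
python3 - <<'E'
from h import *
show()
p=np.array(manip.read_state()['tcp_pos'])-HUB; print('rel hub',p@EX,p@EY,p[2])
b=manip.camera('scene');crop(b,340,150,90,95,6,'w2.png')
E
```

```text
t 24.15 p [560.93  62.94  75.95] open -0.001 F [-9.63 -2.44  3.3 ] q [-0.37  0.3   0.22  1.85 -0.09  1.    0.09]
x [-0.2   0.98  0.01] yaw 101.64701036607413 z [-0.01  0.01 -1.  ]
rel hub 13.381865586272745 -5.321630428632545 23.950151819392147
```

View pics/w2.png

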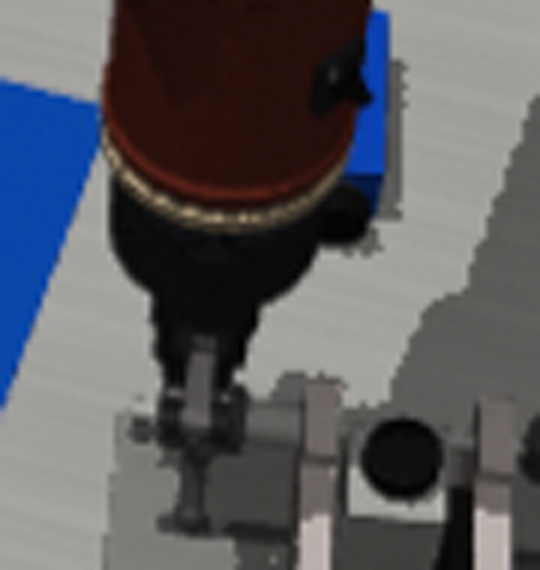

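Request:
{"name": "jog_arm", "arguments": {"commands": [{"dx": 0, "dy": 4.5, "dz": 3, "wx": 0, "wy": 0, "wz": 0}, {"dx": 0, "dy": 4.5, "dz": 3, "wx": 0, "wy": 0, "wz": 0}, {"dx": 0, "dy": 3, "dz": 2.5, "wx": 0, "wy": 0, "wz": 0}, {"dx": 0, "dy": 3, "dz": 2.5, "wx": 0, "wy": 0, "wz": 0}, {"dx": 0, "dy": 2, "dz": 2, "wx": 0, "wy": 0, "wz": 0}, {"dx": 0, "dy": 1, "dz": 2, "wx": 0, "wy": 0, "wz": 0}, {"dx": 0, "dy": 0, "dz": 1, "wx": 0, "wy": 0, "wz": 0}, {"dx": 0, "dy": 0, "dz": 0, "wx": 0, "wy": 0, "wz": 0}]}}

```text
t: 25.0
tcp_pos: [578.1, 66.7, 60.1]
tool_rot: [-0.005, 0.632, 0.775, 0.0]
wrist_force: [-6.4, -0.8, 4.0]
opening: 0.002
```

```bash
python3 - <<'E'
from h import *
show()
p=np.array(manip.read_state()['tcp_pos'])-HUB; print('rel hub',p@EX,p@EY,p[2])
E
```

```text
t 25.0 p [578.1   66.69  60.08] open 0.002 F [-6.4  -0.81  3.99] q [-0.36  0.35  0.21  1.82 -0.1   0.98  0.09]
x [-0.2   0.98  0.01] yaw 101.64685593947382 z [-0.01  0.01 -1.  ]
rel hub 30.955114754998068 -5.129477884605585 8.081216516928535
```

Request:
{"name": "jog_arm", "arguments": {"commands": [{"dx": 0, "dy": 0, "dz": -8, "wx": 0, "wy": 0, "wz": 0}, {"dx": 0, "dy": 0, "dz": -25, "wx": 0, "wy": 0, "wz": 0}, {"dx": 0, "dy": 0, "dz": -30, "wx": 0, "wy": 0, "wz": 0}, {"dx": 0, "dy": -20, "dz": -30, "wx": 0, "wy": 0, "wz": 0}, {"dx": 0, "dy": -40, "dz": -15, "wx": 0, "wy": 0, "wz": 0}, {"dx": 0, "dy": -40, "dz": 0, "wx": 0, "wy": 0, "wz": 0}, {"dx": -10, "dy": -30, "dz": 0, "wx": 0, "wy": 0, "wz": 0}, {"dx": -15, "dy": 0, "dz": 0, "wx": 0, "wy": 0, "wz": 0}]}}

```text
t: 25.8
tcp_pos: [456.1, 15.5, 169.7]
tool_rot: [-0.003, 0.631, 0.776, 0.003]
wrist_force: [1.6, 0.2, -0.4]
opening: -0.001
```

```bash
python3 - <<'E'
from h import *
show()
a=manip.camera('top')
b=manip.camera('scene');crop(b,350,180,90,95,6,'x.png');crop(a,200,150,90,80,8,'x2.png')
E
```

```text
t 25.8 p [456.07  15.49 169.74] open -0.001 F [ 1.57  0.2  -0.35] q [-0.37 -0.03  0.24  2.01 -0.    1.16  0.08]
x [-0.2   0.98  0.01] yaw 101.7046601497505 z [-0.    0.01 -1.  ]
```

View pics/x.png

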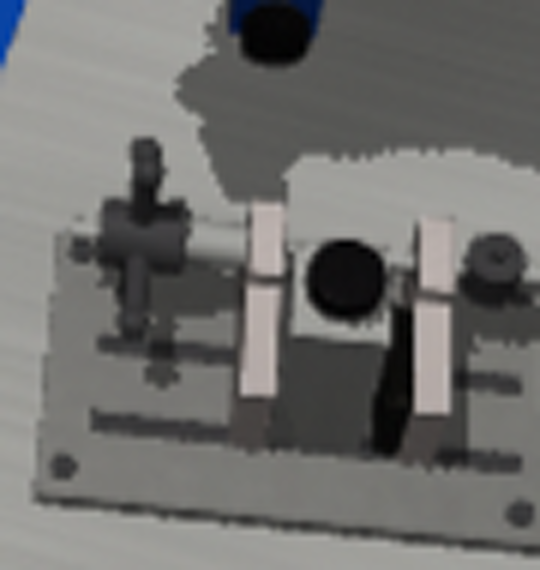

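View pics/x2.png

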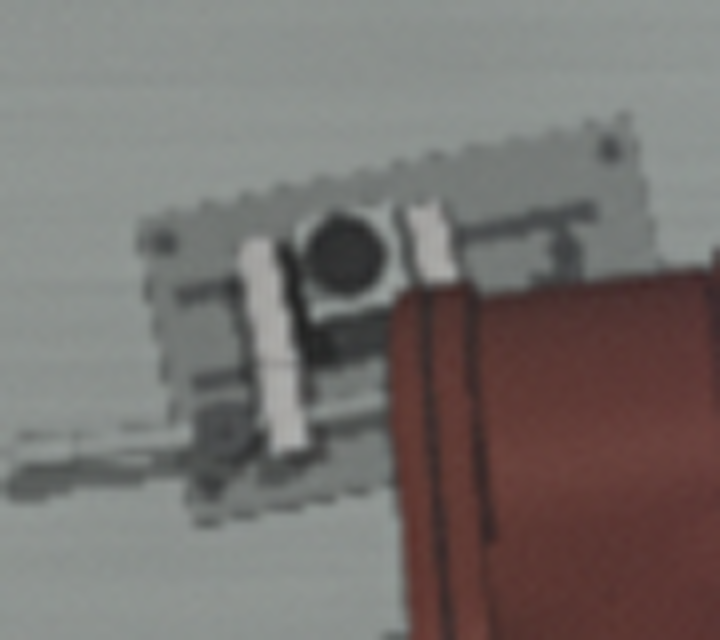

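```bash
python3 - <<'E'
from h import *
b=manip.camera('scene')
crop(b,380,205,40,50,14,'y.png')
g=cv2.cvtColor(b['img'],cv2.COLOR_RGB2GRAY).astype(int)
old=cv2.imread('pics/scene0.png',0).astype(int)
for r in (225,230,235,240): print(r,'old',old[r,384:406],'new',g[r,384:406])
for z in(58,):
  u0=ray(b,(390,235),z);u1=ray(b,(391,235),z);print((u1-u0)@EY,'mm/px along y')
E
```

```text
225 old [ 60  59  59  54  59  82  95 103 114 140 118  70  59  59  59  59 105 112
 111 112 112 111] new [ 63  63  62  99 105  65  45  87 121 150 158 160 165  84  47 151 154  49
  14  15  14  15]
230 old [ 59  59  59  59 113 160 167 168 167 169  83  60  59  60  61  61  61  61
  73  63  61  59] new [ 63  63  63  64  64  57  52 167 175 176 176 175 133  69  83 152 159 110
  37   7   5  11]
235 old [110 110  96  65 159 164 165 166 165 164  80  60  61  60  61  75 108 114
 112 112 110 111] new [117 118 117 117 115  84  85 169 174 174 174 175  89  60 101 142 138 138
 144 148 147 151]
240 old [ 64  67  67  56 158 164 164 166 165 124  48  32  33  30  48  55  56  57
  55  55  56  57] new [ 69  71  77  73  63  65 128 168 172 173 173 176  84  66  62  61  61  62
  63  62  62  61]
2.3172560280075385 mm/px along y
```

The nut jaw has moved about 6.0 mm (edge 387.7→390.4 px), so the nut is at about 3.1. The arm angles agree. Next is the lever.

```bash
cat >> h.py <<'E'
PIV=P-45*EX+65*EY
def lev(r,d,ang,z): # TCP pose: contact radius r, distance d behind the lever line, lever angle ang(rad)
    y=np.radians(101.7)-ang; u=np.array([np.cos(y),np.sin(y),0]); n=np.array([np.sin(y),-np.cos(y),0])
    return PIV+r*u-d*n+np.array([0,0,z]), down(np.degrees(y))
E
python3 - <<'E'
from h import *
show()
L=lambda *k:lev(*k)
A=L(62,27,.12,150);B=L(62,27,.12,46);C=L(62,20,.12,46)
mid=(np.array([470,150,170]),down(98))
print(A[0])
legs([(*mid,4),(*A,4),(*B,4),(*C,4),(*L(62,20,.12+1.48,46),12)])
b=manip.camera('scene');crop(b,400,190,90,80,8,'z.png')
E
```

```text
t 25.95 p [459.07  15.33 169.62] open -0.005 F [0.27 0.38 0.77] q [-0.37 -0.02  0.24  2.   -0.    1.16  0.08]
x [-0.2   0.98  0.01] yaw 101.55580193828521 z [-0.    0.01 -1.  ]
[486.24 262.03 150.  ]
4 rows  d [32.65  8.66  0.07]  w [ 0.01 -0.12  0.89]
4 rows  d [27.33  7.35  5.  ]  w [0.   0.   0.79]
4 rows  d [ 0.  0. 26.]  w [0. 0. 0.]
4 rows  d [0.   1.75 0.  ]  w [0. 0. 0.]
12 rows  d [1.99 7.78 0.  ]  w [0.   0.   7.07]
```

View pics/z.png

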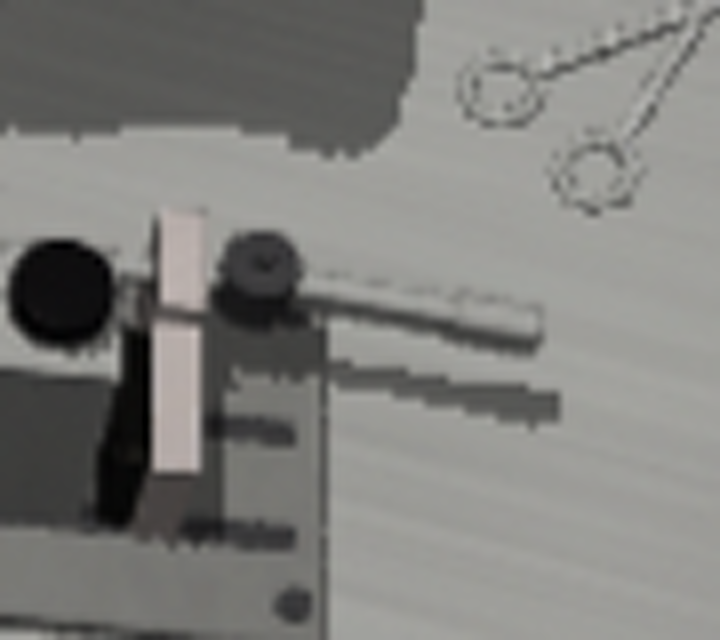

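Request:
{"name": "jog_arm", "arguments": {"commands": [{"dx": 32.7, "dy": 8.5, "dz": 0, "wx": 0, "wy": 0, "wz": 0.9}, {"dx": 32.7, "dy": 8.5, "dz": 0, "wx": 0, "wy": 0, "wz": 0.9}, {"dx": 32.7, "dy": 8.5, "dz": 0, "wx": 0, "wy": 0, "wz": 0.9}, {"dx": 32.7, "dy": 8.5, "dz": 0, "wx": 0, "wy": 0, "wz": 0.9}, {"dx": 27.3, "dy": 7.3, "dz": 5, "wx": 0, "wy": 0, "wz": 0.8}, {"dx": 27.3, "dy": 7.3, "dz": 5, "wx": 0, "wy": 0, "wz": 0.8}, {"dx": 27.3, "dy": 7.3, "dz": 5, "wx": 0, "wy": 0, "wz": 0.8}, {"dx": 27.3, "dy": 7.3, "dz": 5, "wx": 0, "wy": 0, "wz": 0.8}]}}

```text
t: 26.8
tcp_pos: [484.1, 265.1, 149.6]
tool_rot: [-0.004, 0.676, 0.737, 0.002]
wrist_force: [0.8, -0.6, 0.1]
opening: -0.005
```

```bash
python3 - <<'E'
from h import *
show()
legs([(*lev(62,28,.12,46),8)])
E
```

```text
t 26.8 p [484.06 265.14 149.6 ] open -0.005 F [ 0.83 -0.62  0.11] q [-0.62  0.19  0.04  1.81 -0.02  1.13 -0.48]
x [-0.09  1.    0.01] yaw 94.87844364357642 z [-0.    0.01 -1.  ]
8 rows  d [-0.47  0.13 12.95]  w [-0.02 -0.06  0.01]
```

Request:
{"name": "jog_arm", "arguments": {"commands": [{"dx": -1.5, "dy": 0, "dz": 14, "wx": 0, "wy": 0, "wz": 0}, {"dx": -1.5, "dy": 0, "dz": 16, "wx": 0, "wy": 0, "wz": 0}, {"dx": 0, "dy": 0, "dz": 16, "wx": 0, "wy": 0, "wz": 0}, {"dx": 0, "dy": 0, "dz": 16, "wx": 0, "wy": 0, "wz": 0}, {"dx": 0, "dy": 0, "dz": 16, "wx": 0, "wy": 0, "wz": 0}, {"dx": 0, "dy": 0, "dz": 14, "wx": 0, "wy": 0, "wz": 0}, {"dx": 0, "dy": 0, "dz": 9, "wx": 0, "wy": 0, "wz": 0}, {"dx": 0, "dy": 0, "dz": 2, "wx": 0, "wy": 0, "wz": 0}]}}

```text
t: 27.6
tcp_pos: [483.3, 260.0, 45.5]
tool_rot: [-0.004, 0.677, 0.736, 0.001]
wrist_force: [-0.4, 0.3, 0.7]
opening: -0.002
```

```bash
python3 - <<'E'
from h import *
show()
legs([(*lev(62,20,.12,46),2),(*lev(62,20,.12+1.48,46),12)])
b=manip.camera('scene');crop(b,400,150,90,100,6,'aa.png')
E
```

```text
t 27.6 p [483.26 260.01  45.52] open -0.002 F [-0.39  0.26  0.74] q [-0.61  0.31  0.04  1.91 -0.03  0.92 -0.47]
x [-0.08  1.    0.01] yaw 94.85198551459469 z [-0.    0.01 -1.  ]
2 rows  d [ 0.88  5.07 -0.25]  w [-0.13 -0.19  0.01]
12 rows  d [1.99 7.78 0.  ]  w [0.   0.   7.07]
```

View pics/aa.png

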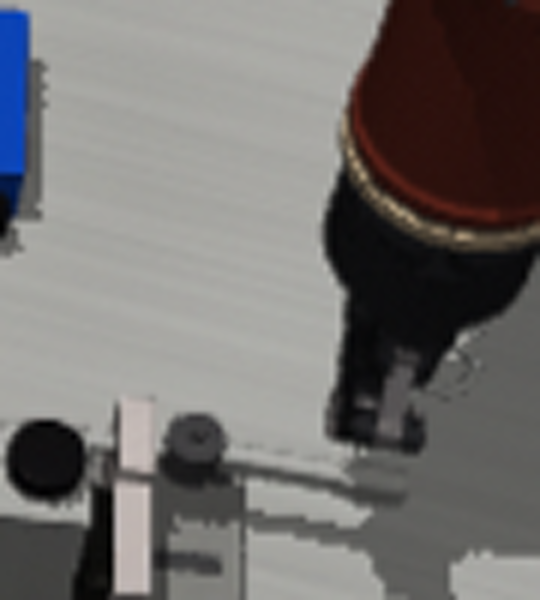

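The finger sits behind the lever near its tip (crop (375,445)). I start the arc.

Request:
{"name": "jog_arm", "arguments": {"commands": [{"dx": 0.5, "dy": 5, "dz": 0, "wx": 0, "wy": 0, "wz": 0}, {"dx": 0.5, "dy": 5, "dz": 0, "wx": 0, "wy": 0, "wz": 0}, {"dx": 2, "dy": 7.8, "dz": 0, "wx": 0, "wy": 0, "wz": 7}, {"dx": 2, "dy": 7.8, "dz": 0, "wx": 0, "wy": 0, "wz": 7}, {"dx": 2, "dy": 7.8, "dz": 0, "wx": 0, "wy": 0, "wz": 7}, {"dx": 2, "dy": 7.8, "dz": 0, "wx": 0, "wy": 0, "wz": 7}, {"dx": 0, "dy": 0, "dz": 0, "wx": 0, "wy": 0, "wz": 0}, {"dx": 0, "dy": 0, "dz": 0, "wx": 0, "wy": 0, "wz": 0}]}}

```text
t: 28.45
tcp_pos: [525.7, 267.1, 47.0]
tool_rot: [-0.004, 0.834, 0.552, 0.001]
wrist_force: [-0.7, -0.9, 0.6]
opening: -0.002
```

```bash
python3 - <<'E'
from h import *
show()
legs([(*lev(62,19,1.62,46),8)])
b=manip.camera('scene');crop(b,370,150,110,120,5,'ab.png')
E
```

```text
t 28.45 p [525.73 267.07  46.97] open -0.002 F [-0.71 -0.93  0.63] q [-0.65  0.38  0.13  1.82 -0.07  0.95 -0.89]
x [0.39 0.92 0.01] yaw 67.04123540900852 z [-0.    0.01 -1.  ]
8 rows  d [1.83 7.94 0.1 ]  w [-0.06 -0.02  7.27]
```

View pics/ab.png

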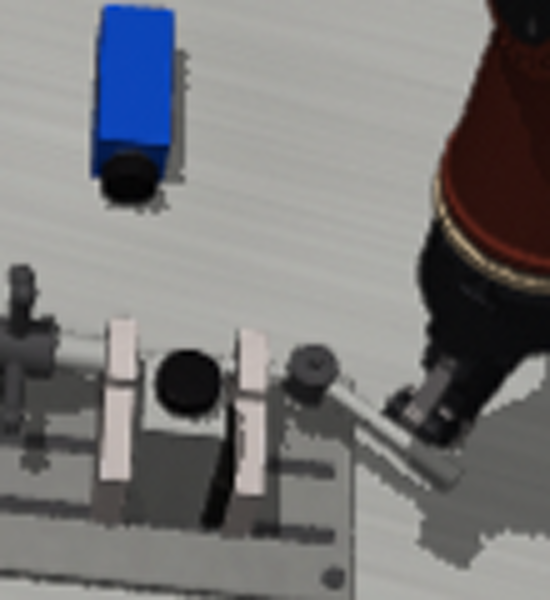

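Request:
{"name": "jog_arm", "arguments": {"commands": [{"dx": 1.8, "dy": 7.9, "dz": 0, "wx": 0, "wy": 0, "wz": 7.2}, {"dx": 1.8, "dy": 7.9, "dz": 0, "wx": 0, "wy": 0, "wz": 7.2}, {"dx": 1.8, "dy": 7.9, "dz": 0, "wx": 0, "wy": 0, "wz": 7.2}, {"dx": 1.8, "dy": 7.9, "dz": 0, "wx": 0, "wy": 0, "wz": 7.2}, {"dx": 1.8, "dy": 7.9, "dz": 0, "wx": 0, "wy": 0, "wz": 7.2}, {"dx": 1.8, "dy": 7.9, "dz": 0, "wx": 0, "wy": 0, "wz": 7.2}, {"dx": 1.8, "dy": 7.9, "dz": 0, "wx": 0, "wy": 0, "wz": 7.2}, {"dx": 0, "dy": 0, "dz": 0, "wx": 0, "wy": 0, "wz": 0}]}}

```text
t: 29.3
tcp_pos: [572.5, 237.9, 46.8]
tool_rot: [-0.004, 0.99, 0.143, -0.001]
wrist_force: [-0.0, 1.4, -0.4]
opening: -0.002
```

```bash
python3 - <<'E'
from h import *
show()
legs([(*lev(62,17,1.62,46),4)])
b=manip.camera('scene');crop(b,370,150,110,120,5,'ac.png')
E
```

```text
t 29.3 p [572.46 237.92  46.79] open -0.002 F [-0.01  1.36 -0.43] q [-0.71  0.44  0.32  1.75 -0.17  0.98 -1.61]
x [0.96 0.28 0.  ] yaw 16.43095848787594 z [-0.    0.01 -1.  ]
4 rows  d [0.57 2.46 0.19]  w [-0.12  0.01  1.89]
```

View pics/ac.png

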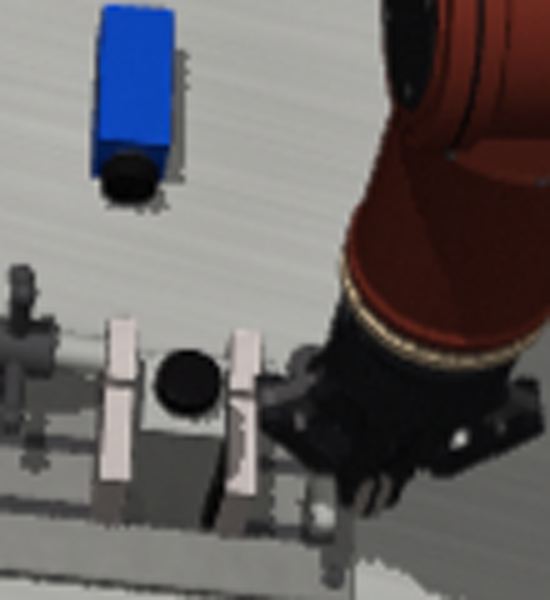

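The lever is nearly shut, but the gripper's knuckles are getting close to the canister. I back off, turn the tool a quarter turn so the knuckles lie along the jaws, and finish the push.

Request:
{"name": "jog_arm", "arguments": {"commands": [{"dx": 0, "dy": -10, "dz": 0, "wx": 0, "wy": 0, "wz": 0}, {"dx": 0, "dy": -10, "dz": 0, "wx": 0, "wy": 0, "wz": -4}, {"dx": 0, "dy": 0, "dz": 0, "wx": 0, "wy": 0, "wz": -8.5}, {"dx": 0, "dy": 0, "dz": 0, "wx": 0, "wy": 0, "wz": -8.5}, {"dx": 0, "dy": 0, "dz": 0, "wx": 0, "wy": 0, "wz": -8.5}, {"dx": 0, "dy": 0, "dz": 0, "wx": 0, "wy": 0, "wz": -8.5}, {"dx": 0, "dy": 0, "dz": 0, "wx": 0, "wy": 0, "wz": -8.5}, {"dx": 0, "dy": 0, "dz": 0, "wx": 0, "wy": 0, "wz": -8.5}]}}

```text
t: 30.15
tcp_pos: [565.6, 257.9, 46.3]
tool_rot: [-0.004, 0.809, 0.588, 0.001]
wrist_force: [-0.3, -0.3, 0.2]
opening: -0.003
```

```bash
python3 - <<'E'
from h import *
show()
q=P+20*EX+105*EY+[0,0,47]
print(q)
legs([(q,down(101.7),4)])
E
```

```text
t 30.15 p [565.59 257.92  46.34] open -0.003 F [-0.35 -0.29  0.23] q [-0.59  0.43  0.12  1.73 -0.07  0.98 -0.76]
x [0.31 0.95 0.01] yaw 72.03717910570977 z [-0.    0.01 -1.  ]
[573.89 254.87  47.  ]
4 rows  d [-0.51  2.17 -0.17]  w [-0.06 -0.1  -7.42]
```

Request:
{"name": "jog_arm", "arguments": {"commands": [{"dx": 0, "dy": 2, "dz": 0, "wx": 0, "wy": 0, "wz": -7.4}, {"dx": 0, "dy": 2, "dz": 0, "wx": 0, "wy": 0, "wz": -7.4}, {"dx": 0, "dy": 2, "dz": 0, "wx": 0, "wy": 0, "wz": -7.4}, {"dx": 0, "dy": 2, "dz": 0, "wx": 0, "wy": 0, "wz": -7.4}, {"dx": -4, "dy": 0, "dz": 0, "wx": 0, "wy": 0, "wz": 0}, {"dx": -4, "dy": 0, "dz": 0, "wx": 0, "wy": 0, "wz": 0}, {"dx": -3, "dy": 0, "dz": 0, "wx": 0, "wy": 0, "wz": 0}, {"dx": -2, "dy": 0, "dz": 0, "wx": 0, "wy": 0, "wz": 0}]}}

```text
t: 30.95
tcp_pos: [576.5, 242.7, 46.3]
tool_rot: [-0.004, 0.636, 0.771, 0.002]
wrist_force: [0.5, -0.7, 0.6]
opening: 0.001
```

```bash
python3 - <<'E'
from h import *
show()
p=np.array(manip.read_state()['tcp_pos'])-P;print(p@EX,p@EY)
b=manip.camera('scene');crop(b,370,150,110,120,5,'ad.png')
E
```

```text
t 30.95 p [576.51 242.71  46.25] open 0.001 F [ 0.51 -0.69  0.63] q [-0.49  0.44  0.03  1.72 -0.02  0.98 -0.26]
x [-0.19  0.98  0.01] yaw 100.94727170198172 z [-0.    0.01 -1.  ]
20.093508830656997 92.56288395681334
```

View pics/ad.png

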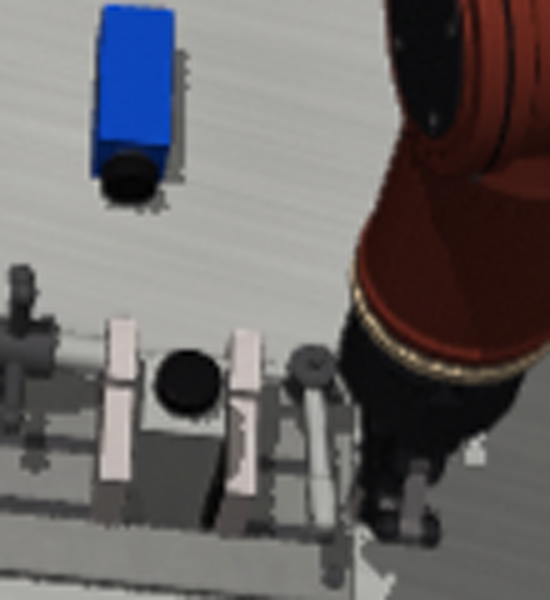

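Request:
{"name": "jog_arm", "arguments": {"commands": [{"dx": -2.5, "dy": 0, "dz": 0, "wx": 0, "wy": 0, "wz": 0}, {"dx": -2.5, "dy": 0, "dz": 0, "wx": 0, "wy": 0, "wz": 0}, {"dx": -2.5, "dy": 0, "dz": 0, "wx": 0, "wy": 0, "wz": 0}, {"dx": -2, "dy": 0, "dz": 0, "wx": 0, "wy": 0, "wz": 0}, {"dx": -2, "dy": 0, "dz": 0, "wx": 0, "wy": 0, "wz": 0}, {"dx": -1, "dy": 0, "dz": 0, "wx": 0, "wy": 0, "wz": 0}, {"dx": 0, "dy": 0, "dz": 0, "wx": 0, "wy": 0, "wz": 0}, {"dx": 0, "dy": 0, "dz": 0, "wx": 0, "wy": 0, "wz": 0}]}}

```text
t: 31.8
tcp_pos: [579.0, 230.8, 46.2]
tool_rot: [-0.004, 0.636, 0.772, 0.002]
wrist_force: [1.5, 1.5, 0.4]
opening: -0.001
```

```bash
python3 - <<'E'
from h import *
show()
p=np.array(manip.read_state()['tcp_pos'])-P;print(p@EX,p@EY)
b=manip.camera('scene');crop(b,370,170,90,100,6,'ae.png')
E
```

```text
t 31.8 p [578.96 230.79  46.22] open -0.001 F [1.47 1.47 0.36] q [-0.47  0.44  0.03  1.73 -0.03  0.98 -0.24]
x [-0.19  0.98  0.01] yaw 101.02864941779377 z [-0.    0.01 -1.  ]
20.082941777507337 80.39113015320844
```

View pics/ae.png

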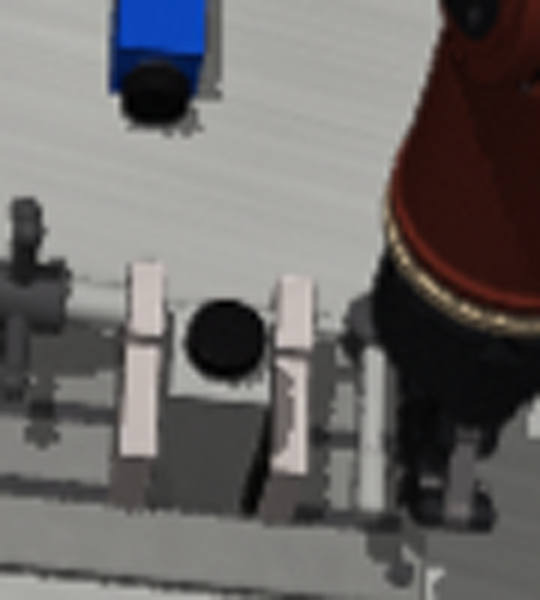

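Request:
{"name": "jog_arm", "arguments": {"commands": [{"dx": -1.2, "dy": 0, "dz": 0, "wx": 0, "wy": 0, "wz": 0}, {"dx": -1.2, "dy": 0, "dz": 0, "wx": 0, "wy": 0, "wz": 0}, {"dx": -1.2, "dy": 0, "dz": 0, "wx": 0, "wy": 0, "wz": 0}, {"dx": -1.2, "dy": 0, "dz": 0, "wx": 0, "wy": 0, "wz": 0}, {"dx": 0, "dy": 0, "dz": 0, "wx": 0, "wy": 0, "wz": 0}, {"dx": 0, "dy": 0, "dz": 0, "wx": 0, "wy": 0, "wz": 0}, {"dx": 0, "dy": 0, "dz": 0, "wx": 0, "wy": 0, "wz": 0}, {"dx": 0, "dy": 0, "dz": 0, "wx": 0, "wy": 0, "wz": 0}]}}

```text
t: 32.65
tcp_pos: [579.2, 229.5, 46.3]
tool_rot: [-0.005, 0.635, 0.773, 0.003]
wrist_force: [0.1, 10.5, -1.0]
opening: -0.0
```

```bash
python3 - <<'E'
from h import *
show()
p=np.array(manip.read_state()['tcp_pos'])-P;print(p@EX,p@EY)
E
```

```text
t 32.65 p [579.2  229.51  46.29] open -0.0 F [ 0.13 10.46 -0.99] q [-0.47  0.43  0.03  1.73 -0.03  0.98 -0.23]
x [-0.19  0.98  0.01] yaw 101.17608249299077 z [-0.    0.01 -1.  ]
20.05816273507467 79.08993860420964
```

Request:
{"name": "jog_arm", "arguments": {"commands": [{"dx": -1, "dy": 0, "dz": 0, "wx": 0, "wy": 0, "wz": 0}, {"dx": -1, "dy": 0, "dz": 0, "wx": 0, "wy": 0, "wz": 0}, {"dx": -1, "dy": 0, "dz": 0, "wx": 0, "wy": 0, "wz": 0}, {"dx": 0, "dy": 0, "dz": 0, "wx": 0, "wy": 0, "wz": 0}, {"dx": 0, "dy": 0, "dz": 0, "wx": 0, "wy": 0, "wz": 0}, {"dx": 0, "dy": 0, "dz": 0, "wx": 0, "wy": 0, "wz": 0}, {"dx": 0, "dy": 0, "dz": 0, "wx": 0, "wy": 0, "wz": 0}, {"dx": 0, "dy": 0, "dz": 0, "wx": 0, "wy": 0, "wz": 0}]}}

```text
t: 33.45
tcp_pos: [579.2, 229.3, 46.4]
tool_rot: [-0.006, 0.634, 0.773, 0.004]
wrist_force: [-0.8, 17.3, -2.7]
opening: -0.004
```

Position barely changes (0.2 mm) while force rises to 17 N, so the lever is at its end stop. I back away, clear the area and inspect.

Request:
{"name": "jog_arm", "arguments": {"commands": [{"dx": 8, "dy": 0, "dz": 0, "wx": 0, "wy": 0, "wz": 0}, {"dx": 20, "dy": 0, "dz": 0, "wx": 0, "wy": 0, "wz": 0}, {"dx": 15, "dy": 0, "dz": -15, "wx": 0, "wy": 0, "wz": 0}, {"dx": 10, "dy": 0, "dz": -30, "wx": 0, "wy": 0, "wz": 0}, {"dx": 10, "dy": -10, "dz": -35, "wx": 0, "wy": 0, "wz": 0}, {"dx": 15, "dy": -20, "dz": -35, "wx": 0, "wy": 0, "wz": 0}, {"dx": 30, "dy": -30, "dz": -35, "wx": 0, "wy": 0, "wz": 0}, {"dx": 40, "dy": -35, "dz": 0, "wx": 0, "wy": 0, "wz": 0}]}}

```text
t: 34.25
tcp_pos: [467.4, 344.6, 199.0]
tool_rot: [-0.002, 0.638, 0.77, 0.005]
wrist_force: [0.6, 0.9, -0.3]
opening: 0.003
```

Request:
{"name": "jog_arm", "arguments": {"commands": [{"dx": 40, "dy": -30, "dz": 0, "wx": 0, "wy": 0, "wz": 0}, {"dx": 40, "dy": -30, "dz": 0, "wx": 0, "wy": 0, "wz": 0}, {"dx": 40, "dy": -30, "dz": 0, "wx": 0, "wy": 0, "wz": 0}, {"dx": 40, "dy": -20, "dz": 0, "wx": 0, "wy": 0, "wz": 0}, {"dx": 0, "dy": 0, "dz": 0, "wx": 0, "wy": 0, "wz": 0}, {"dx": 0, "dy": 0, "dz": 0, "wx": 0, "wy": 0, "wz": 0}, {"dx": 0, "dy": 0, "dz": 0, "wx": 0, "wy": 0, "wz": 0}, {"dx": 0, "dy": 0, "dz": 0, "wx": 0, "wy": 0, "wz": 0}]}}

```text
t: 35.05
tcp_pos: [328.0, 479.7, 195.5]
tool_rot: [-0.003, 0.637, 0.771, 0.002]
wrist_force: [-0.6, 0.5, -1.1]
opening: 0.002
```

```bash
python3 - <<'E'
from h import *
show()
a=manip.camera('top');b=manip.camera('scene')
crop(b,350,180,110,95,6,'af.png');crop(a,200,150,95,75,8,'ag.png');cv2.imwrite('pics/fin.png',b['img'][:,:,::-1])
E
```

```text
t 35.05 p [328.04 479.71 195.55] open 0.002 F [-0.59  0.45 -1.06] q [-0.9   0.22 -0.16  1.68  0.03  1.24 -0.88]
x [-0.19  0.98  0.01] yaw 100.8708638555272 z [-0.    0.01 -1.  ]
```

View pics/af.png

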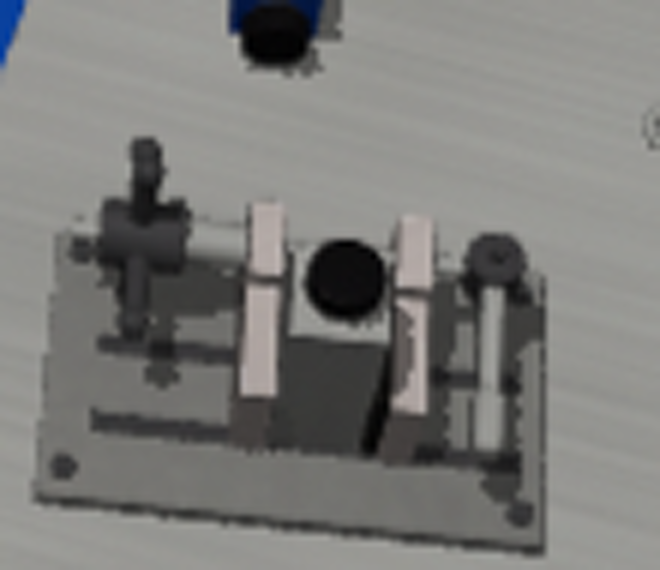

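View pics/ag.png

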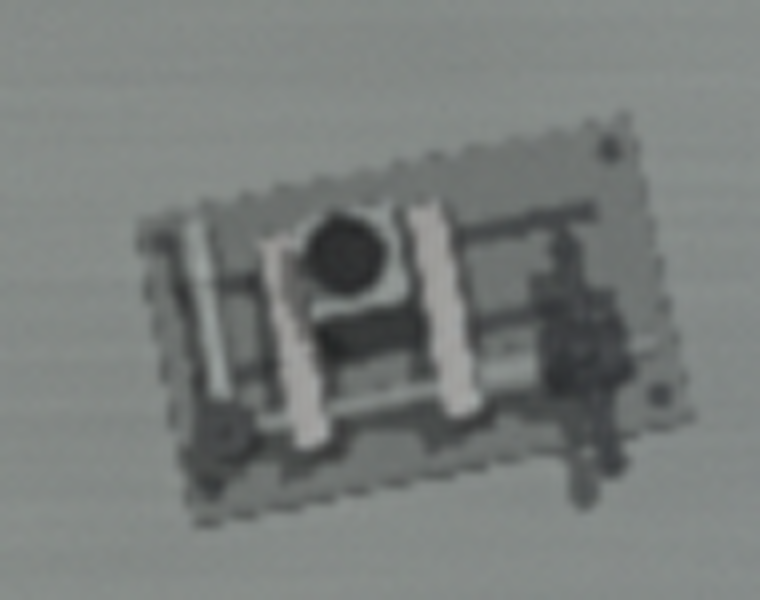

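View pics/fin.png

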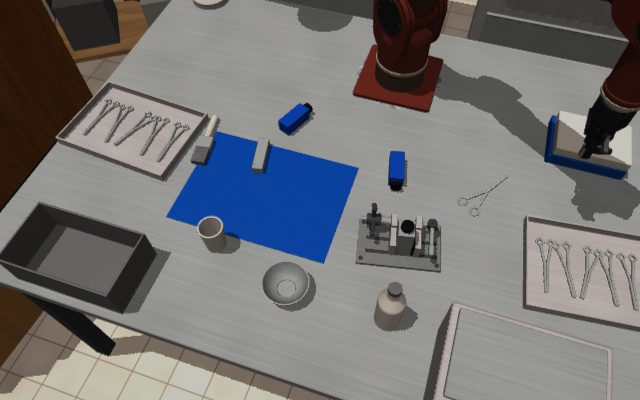

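```bash
python3 - <<'E'
from h import *
a=manip.camera('top');b=manip.camera('scene')
T=lambda u,v:(200+(u+.5)/8-.5,150+(v+.5)/8-.5)
S=lambda u,v:(350+(u+.5)/6-.5,180+(v+.5)/6-.5)
for c,q,z in((a,[T(222,395),T(196,220)],59),(b,[S(494,290),S(488,450)],59)):
    p0,p1=[ray(c,u,z) for u in q];d=p1-p0;print('lever yaw',np.degrees(np.arctan2(d[1],d[0])),'angle rad',np.radians(101.7-np.degrees(np.arctan2(d[1],d[0]))))
for n,u,z in(('nut jaw in front',(280,393),58),('nut jaw front outer',(241,393),58),('lever jaw in front',(392,408),58),('lever jaw outer',(427,413),58),('can base L',(272,452),10),('can base R',(368,458),10),('can topL',(290,335),100),('can topR',(388,342),100)):
    q=ray(b,S(*u),z)-P;print(n,q@EX,q@EY)
E
```

```text
lever yaw 9.147698658482797 angle rad 1.61534238870744
lever yaw 9.859239878423665 angle rad 1.6029236516558147
nut jaw in front 24.56916561620046 -17.5714208639569
nut jaw front outer 26.249058194939575 -32.4465803378799
lever jaw in front 26.27236733934712 25.259593241573732
lever jaw outer 26.937808266916758 38.590650777954664
can base L 24.941134474343897 -15.311500882117395
can base R 23.33470966102081 22.610476336786572
can topL 22.868379985781218 -18.65587204275329
can topR 21.769905874631718 17.68027623787264
```

```bash
python3 -c "
from plant import manip
print(manip.close_job())"
```

```text
the job is handed in; nothing more can be done
None
```

I stood the steel canister upright on the bench with its cap up and let go. I then picked it up from above, set it in the clamp pocket and let go again. With the lever open, I turned the nut from about 1.26 to about 3.1 rad, then folded the lever shut. I handed the job in at about 35 s of the 72 s allowed, with the arm well clear.

What my last checks showed:
- **Nut:** the jaw it drives moved about 6.0 mm, and the arm angles agree with a setting of about 3.1.
- **Lever:** it measures 1.60 rad in one camera and 1.62 in the other. While I pressed it, the force rose from 10 to 17 N and it moved only 0.2 mm, so it is at its end stop.
- **Canister:** it is upright against the nut-side jaw. I estimate the pad's spring is compressed about 4 mm, which holds it with roughly 60 N. I did not test this by pulling on the canister.
- **Bystanders:** the other things on the bench look unmoved in the final scene picture.

The cameras disagreed by a few mm on where the canister sits along the jaws. My estimate is 1.5 to 3 mm toward +x of midway. One rough reading of its shadowed base edge put it nearer 5 mm, and I left it there.

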